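# Stack, align and weight the stone discs of a lamp column, then set the curing timer

### The job

Clear the steel weight off the round curing plate and build the lamp column there: stack every notched stone disc on the bench flat in the middle of the plate, the largest at the bottom and each smaller one on the next larger, with all the cable notches facing the plate's black triangle. Then stand the weight upright in the middle of the stack, and last turn the timer knob until its pointer is at the long thick mark on the dial. Leave the tin and the rubbing block where they are.

Things in the scene. Friction and masses are not known exactly. Their poses are not given: they have to be found in the camera images.
- disc69: flat sandstone disc, 69 mm diameter, 20 mm thick, the largest of up to five; it lies flat, starts on the bench and may be absent. A square notch 12 mm wide and 12 mm deep is cut through its rim. Origin: centre of its underside; z up its axis (this face is to stay up), x from the axis to the notch. About 190 g. The rim is round and can be gripped at any angle, also across the notch.
- disc69_notch (a point): middle of the notch of the 69 mm disc, on its rim line (34.5 mm from the axis), at the upper face
- disc62: flat sandstone disc, 62 mm diameter, 20 mm thick, the second largest of up to five; it lies flat, starts on the bench and may be absent. A square notch 12 mm wide and 12 mm deep is cut through its rim. Origin: centre of its underside; z up its axis (this face is to stay up), x from the axis to the notch. About 155 g. The rim is round and can be gripped at any angle, also across the notch.
- disc62_notch (a point): middle of the notch of the 62 mm disc, on its rim line (31 mm from the axis), at the upper face
- disc55: flat sandstone disc, 55 mm diameter, 20 mm thick, the third largest of up to five; it lies flat, starts on the bench and may be absent. A square notch 12 mm wide and 12 mm deep is cut through its rim. Origin: centre of its underside; z up its axis (this face is to stay up), x from the axis to the notch. About 120 g. The rim is round and can be gripped at any angle, also across the notch.
- disc55_notch (a point): middle of the notch of the 55 mm disc, on its rim line (27.5 mm from the axis), at the upper face
- disc48: flat sandstone disc, 48 mm diameter, 20 mm thick, the second smallest of up to five; it lies flat, starts on the bench and may be absent. A square notch 12 mm wide and 12 mm deep is cut through its rim. Origin: centre of its underside; z up its axis (this face is to stay up), x from the axis to the notch. About 90 g. The rim is round and can be gripped at any angle, also across the notch.
- disc48_notch (a point): middle of the notch of the 48 mm disc, on its rim line (24 mm from the axis), at the upper face
- disc41: flat sandstone disc, 41 mm diameter, 20 mm thick, the smallest of up to five; it lies flat, starts on the bench and may be absent. A square notch 12 mm wide and 12 mm deep is cut through its rim. Origin: centre of its underside; z up its axis (this face is to stay up), x from the axis to the notch. About 66 g. The rim is round and can be gripped at any angle, also across the notch.
- disc41_notch (a point): middle of the notch of the 41 mm disc, on its rim line (20.5 mm from the axis), at the upper face
- plate: round curing plate fixed to the bench, aluminium top on a dark housing, 160 mm diameter, flat top 25 mm above the bench, with a black triangle printed on it near the rim, pointing to the centre. Origin: centre of its underside (on the bench); x from the centre to the triangle, z up
- plate_mark (a point): middle of the black triangle (the mark) on the plate's top, 60 mm from its centre
- weight: turned steel press weight, about 0.55 kg: a round foot 64 mm in diameter and 28 mm high, with an upright round stem 26 mm in diameter on it, 60 mm high overall. It starts standing near the middle of the plate. Origin: centre of its underside, z up its axis
- timer_base: curing timer fixed to the bench: grey box 130 x 130 mm, 45 mm high, with a white round dial on top, and 30 degree tick marks, one of them long and thick. Origin: centre of its underside, z up; seen from above, the zero tick lies towards its -x and the long thick mark 120 degrees clockwise from there
- timer_grip (a point): on the axis of the timer's black knob, in its upright bar grip, 78 mm above the bench. The bar is 14 mm wide, 54 mm long and 32 mm high, and its top lies 85 mm above the bench; it stands on a round skirt of 56 mm diameter, whose top is 55 mm above the bench. A white line on one half of the bar's top is the pointer. x runs along the bar, and the pointer points to this frame's -x
- timer_mark (a point): the long thick mark on the timer's dial, 50 mm from the knob's axis
- timer (a joint): angle of the timer knob in rad: 0 when the pointer faces the timer box's -x, growing clockwise seen from above, to 5.2; 2.094 with the pointer at the long thick mark. It stays where it is left (light friction, about 0.04 N m)
- glue_tin: bystander: closed tin, 74 mm diameter, 80 mm high; origin: centre of its underside
- rubbing_block: bystander: stone rubbing block 120 x 60 x 35 mm; origin: centre of its underside

How it is judged:
By the outcome, as a careful person would: the job done as asked, in the order asked, and still so for the second after the job is handed in, with the robot touching nothing.
Of disc69, disc62, disc55, disc48, disc41 only 3 to 5 are there at a start; the rules pass over those that are not, and their reading is None.
At some moment in a run one of disc69, disc62 may be knocked a few centimetres aside while the robot is not near it.
Once in a run the grip may slacken for a moment while it holds something.
It also fails if it takes over 210 s, if anything falls off the work surface, if the arm or the gripper's body presses on something with over 40 N, if the wrist force passes 120 N, or if a joint passes its speed limit or range.

### The arm

A 6-joint arm with a two-finger parallel gripper is mounted at the origin on the work surface. World frame = base frame: x ahead of the robot, y to its left, z up, the work surface at z = 0. Lengths are in m, angles in rad, forces in N, time in s.
With the tool pointing down it reaches from about 0.25 to 0.725 m from the base axis. Payload 4 kg.
Tool frame: the origin (TCP) lies on the centre line of the jaws, within the pads' length; the fingertips stand 22 mm ahead of it and the grasp point (between the pads) lies 3 mm ahead of it (bot.tip_reach is the distance from the TCP to the fingertips, in m); z points along the fingers, y is the line along which they close (so a half turn about z gives the same grasp; the last joint's range is limited). The gripper opens to 85 mm and grips with 20 to 120 N. Pads are 22 mm wide; open, the fingers measure 114 mm over their backs; the gripper's body (76 mm by 85 mm) begins 54 mm behind the grasp point. The pads swing forward as they close: fully open they stand 13 mm farther back than shut.
Start: joints at [1.338, 0.241, 0.005, 1.335, 0, 1.571], TCP at [0.115, 0.487, 0.253] pointing down, gripper open.
Joint ranges: [-2.72, 2.72], [-1.05, 1.87], [-1.09, 1.28], [-1.99, 2.15], [-1.42, 1.44], [-3.14, 3.14]. Speed limits (rad/s): [2.79, 2.79, 3.14, 3.14, 3.14, 3.14].

### API

Orientations are given as a unit quaternion [x, y, z, w].
In Python, from workcell import bot gives the robot as it stands. The module is installed in compiled form; this text tells all that it offers.
- The arm moves only by the tool apply_moves, never from a script. Its argument "commands" is a list of rows, each a list of 4 numbers: the shift along the tool's x, y, z scaled (see below), then the turn about the tool's z scaled (see below). In form: [[tx, ty, tz, roll], ...]. A call has exactly 5 rows; each row shifts and turns the commanded pose from where the row before left it, along the tool's axes as they then stand; what a row does not reach is not made up. The controller multiplies each number of a shift by 20 mm and each number of a turn by 60 degrees. A row lasts 1/12 s, in which the tool goes at most 41.7 mm and 7.16 degrees, less where a joint would pass 70% of its speed; a pose out of reach is approached as far as the arm can. A call with a number of a shift or a turn outside -1 to 1 is refused whole. A call with a gripper value outside its range is refused whole. "claw" is the closure, from 0 (fully open) to 1 (shut), set as the call begins (left out, the last holds). The fingers move at their own pace and stop on an object; the grip force is fixed at half the most. Time passes only in rows, so rows that do not move let the fingers close, or fill a call up. It gives the time, the measured TCP pose, the force, the opening and the grip force at its end, in the units of the state.
- bot.get_obs(): the state, without advancing time (a new reading comes with each control period).
- bot.camera(name): name is "scene" or "top" or "wrist"; returns a dict with "image" (400x640x3 uint8, blue, green, red), "camera_matrix" (3x3 intrinsics, pixels), "R" (3x3) and "t" (3): a world point X has camera coordinates R X + t. Camera axes: x right, y down, z forward; pixel columns grow to the right and rows downward; lengths in m; the calibration is good to about 2 mm. The wrist camera is an equidistant fisheye: a pixel r from the principal point sees the ray r / f radians off the axis. A picture is of the moment at which its call begins. There is no depth.
- bot.job_done(): hands the job in; it is judged then, once.
The state is a dict: "clock": time; "joint_pos": joint angles; "joint_vel": joint speeds; "tau": joint torques, N m; "eef_pos": TCP position; "tool_rot": TCP orientation; "ft_force": force on the tool from outside, world axes, zero at the start; "ft_torque": the same for the moment, N m; "grip_width": finger opening in m; "grasp_force": force on a finger pad.
Only numpy, scipy, OpenCV 4.12 (cv2) and the standard library are available. Lean on these libraries where they do the work, as an engineer would, in place of code of your own. Each camera call takes 0.05 s, during which the arm holds its last target. There are 200 camera calls.

## Working session

There is one attempt and no reset: what is moved stays moved. The work goes in short steps, Python scripts to look and compute and a tool call to move; the robot and the scene stay as the last step left them, time stands still between calls to the robot, and variables do not carry over. Pictures are saved under pics/ and viewed, at most 14 in all, crops included, and the job is handed in when it is done.

Besides the shell and the picture viewer there is one more tool, called after ">>>" as name(argument=value, ...) on one line, values as JSON. apply_moves: Moves the arm, as the interface text tells. Shifts and turns lie within -1 to 1; 1 stands for 20 mm of shift or 60 degrees of turn. Its arguments: {"type":"object","properties":{"commands":{"type":"array","items":{"type":"array","items":{"type":"number","minimum":-1,"maximum":1}}},"claw":{"type":"number"}},"required":["commands"]}

```bash
mkdir -p pics; cat > h.py <<'E'
import numpy as np, cv2
from workcell import bot
def snap(name,fn=None):
    c=bot.camera(name)
    if fn: cv2.imwrite('pics/'+fn,c['image'])
    return c
E
python3 - <<'E'
from h import *
o=bot.get_obs(); print({k:np.round(v,3) for k,v in o.items()}, bot.tip_reach)
for n in ['scene','top']:
    c=snap(n,n+'0.png'); np.savez(n+'0.npz',**c)
    print(n,np.round(c['camera_matrix'],1).tolist(),np.round(c['R'],3).tolist(),np.round(c['t'],3).tolist())
E
```

```text
{'clock': np.float64(0.0), 'joint_pos': array([1.338, 0.241, 0.004, 1.335, 0.   , 1.571]), 'joint_vel': array([-0.001, -0.001, -0.001, -0.   ,  0.001, -0.   ]), 'tau': array([-1.0000e-03, -3.7232e+01,  2.5241e+01,  1.7000e-02, -0.0000e+00,
        0.0000e+00]), 'eef_pos': array([0.115, 0.486, 0.252]), 'tool_rot': array([ 0.116,  0.993, -0.001, -0.   ]), 'ft_force': array([-0.657, -0.033, -0.673]), 'ft_torque': array([-0.014,  0.007, -0.009]), 'grasp_force': np.float64(0.0), 'grip_width': np.float64(0.085)} 0.022
scene [[443.0, 0.0, 319.8], [0.0, 443.0, 200.0], [0.0, 0.0, 1.0]] [[-0.115, 0.993, 0.002], [0.725, 0.085, -0.683], [-0.679, -0.077, -0.73]] [0.024, -0.374, 1.518]
top [[504.8, 0.0, 313.9], [0.0, 504.8, 200.3], [0.0, 0.0, 1.0]] [[-0.03, -1.0, -0.001], [-0.975, 0.029, -0.222], [0.221, -0.006, -0.975]] [0.061, 0.603, 1.423]
```

View pics/top0.png

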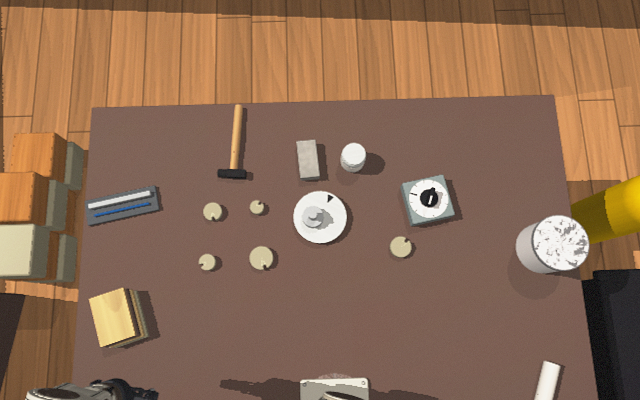

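View pics/scene0.png

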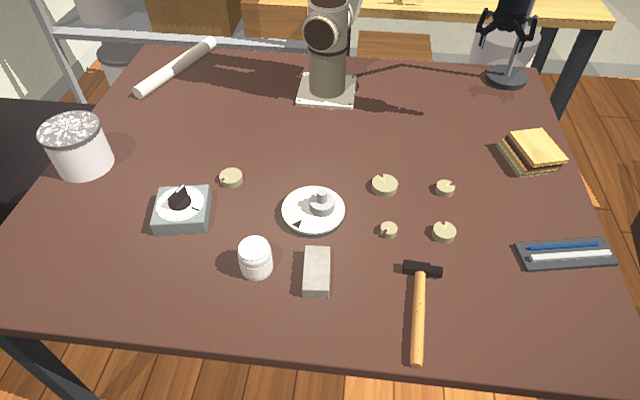

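The top view shows five discs, at (212,212), (257,208), (207,262), (261,258) and (401,247). The plate is at (320,217) with its triangle at (330,198), the weight at (316,216), and the timer knob at (430,198). The scene view shows the same layout.

```bash
cat >> h.py <<'E'
FE=443.
def ray(c,uv,fish=False):
    K=c['camera_matrix']; uv=np.asarray(uv,float).reshape(-1,2)
    p=(uv-K[:2,2])/[K[0,0],K[1,1]]
    if fish:
        r=np.linalg.norm(p,axis=1,keepdims=True)+1e-12
        d=np.hstack([p/r*np.sin(r),np.cos(r)])
    else: d=np.hstack([p,np.ones((len(p),1))])
    d/=np.linalg.norm(d,axis=1,keepdims=True)
    return -c['R'].T@c['t'], d@c['R']
def cast(c,uv,z,fish=False):
    o,d=ray(c,uv,fish); return o+d*((z-o[2])/d[:,2])[:,None]
def proj(c,X,fish=False):
    q=np.atleast_2d(X)@c['R'].T+c['t']; K=c['camera_matrix']
    if fish:
        r=np.linalg.norm(q[:,:2],axis=1,keepdims=True); p=q[:,:2]/(r+1e-12)*np.arctan2(r,q[:,2:])
    else: p=q[:,:2]/q[:,2:]
    return p*[K[0,0],K[1,1]]+K[:2,2]
def tri(c1,u1,c2,u2,f1=False,f2=False):
    o1,d1=ray(c1,u1,f1);o2,d2=ray(c2,u2,f2);d1=d1[0];d2=d2[0]
    s=np.linalg.lstsq(np.stack([d1,-d2],1),o2-o1,rcond=None)[0]
    a=o1+s[0]*d1;b=o2+s[1]*d2; return (a+b)/2,np.linalg.norm(a-b)
def blobs(m,lo,hi):
    n,l,s,ce=cv2.connectedComponentsWithStats(m.astype(np.uint8))
    return [(ce[i],s[i],l==i) for i in range(1,n) if lo<s[i][4]<hi]
def stone(im):
    h=cv2.cvtColor(im,cv2.COLOR_BGR2HSV)
    return cv2.inRange(h,(17,35,90),(35,140,255))>0
E
python3 - <<'E'
from h import *
T=dict(np.load('top0.npz'));S=dict(np.load('scene0.npz'))
for c,pts in ((T,[(212,210),(257,206),(261,256),(401,246),(258,216)]),(S,[(384,182),(231,175)])):
    h=cv2.cvtColor(c['image'],cv2.COLOR_BGR2HSV)
    print([h[p[1],p[0]].tolist() for p in pts])
bt=[b for b in blobs(stone(T['image']),60,1500) if 180<b[0][0]<500 and b[0][1]>140]
bs=[b for b in blobs(stone(S['image']),60,1500) if 180<b[0][0]<500 and b[0][1]>140 and b[0][1]<300]
for ce,s,m in bt:
    X=cast(T,ce,.02)[0]
    k=np.argmin([np.linalg.norm(proj(S,X)[0]-b[0]) for b in bs])
    P,e=tri(T,ce,S,bs[k][0])
    print('top',ce.round(1),s[2:].tolist(),'z.02:',X.round(4),'tri',P.round(3),round(e,4), 'bearing',np.degrees(np.arctan2(X[1],X[0])).round(1))
c=snap('wrist','w0.png')
print(np.round(c['camera_matrix'],1).tolist(),(-c['R'].T@c['t']).round(3),c['R'].round(3).tolist())
for n,uv,z in (('plate',(320,217),.025),('tri',(330,198),.025),('knob',(430,197),.085),('tin',(353,155),.08),('block',(308,159),.035)):
    print(n,cast(T,uv,z)[0].round(3))
E
```

```text
[[22, 64, 208], [23, 65, 208], [23, 63, 209], [24, 57, 218], [10, 80, 118]]
[[26, 34, 255], [24, 57, 239]]
top [256.4 207.1] [14, 15, 153] z.02: [0.5994 0.2179 0.02  ] tri [0.601 0.217 0.013] 0.0037 bearing 20.0
top [212.2 210.9] [19, 19, 272] z.02: [0.5914 0.352  0.02  ] tri [0.593 0.351 0.012] 0.0048 bearing 30.8
top [400.1 246.8] [22, 22, 361] z.02: [ 0.4651 -0.2106  0.02  ] tri [ 0.466 -0.213  0.012] 0.0026 bearing -24.4
top [260.8 257.3] [24, 24, 441] z.02: [0.446  0.2054 0.02  ] tri [0.447 0.204 0.012] 0.0037 bearing 24.7
top [207.3 261.5] [17, 17, 214] z.02: [0.4384 0.3643 0.02  ] tri [0.439 0.364 0.012] 0.0037 bearing 39.7
top [328.  396.6] [20, 9, 67] z.02: [0.0502 0.0198 0.02  ] tri [ 0.002  0.126 -0.406] 0.2321 bearing 21.5
[[309.7, 0.0, 315.1], [0.0, 309.7, 201.0], [0.0, 0.0, 1.0]] [0.049 0.502 0.373] [[0.231, 0.973, -0.002], [0.937, -0.222, 0.269], [0.262, -0.064, -0.963]]
plate [0.562 0.026 0.025]
tri [ 0.62  -0.007  0.025]
knob [ 0.6   -0.296  0.085]
tin [ 0.737 -0.078  0.08 ]
block [0.742 0.057 0.035]
```

View pics/w0.png

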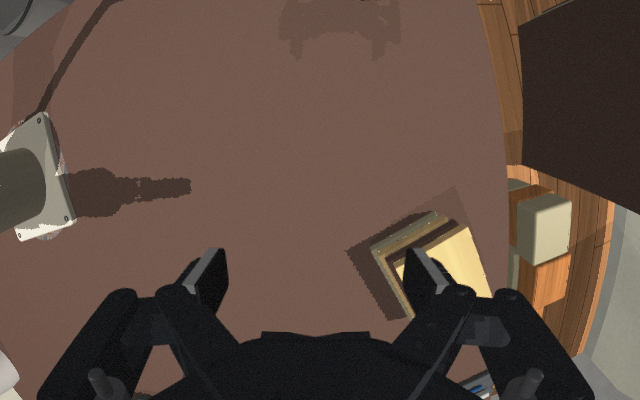

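The wrist view shows only bare bench, the pads at (215,270) and (425,270), and no disc. All five discs are present. I'll move to look down at the plate.

>>> apply_moves(commands=[[-1,-0.55,0,0],[-1,-0.55,0,0],[-1,-0.55,0,0],[-1,-0.55,0,0],[-1,-0.55,0,0]])

```text
clock: 0.57
eef_pos: [0.2004, 0.409, 0.253]
tool_rot: [0.116, 0.993, -0.0, -0.0]
ft_force: [0.9, -0.3, -0.5]
grip_width: 0.0854
grasp_force: 0.0
```

>>> apply_moves(commands=[[-1,-0.55,0,0],[-1,-0.55,0,0],[-1,-0.55,0,0],[-1,-0.55,0,0],[-1,-0.55,0,0]])

```text
clock: 0.98
eef_pos: [0.2851, 0.3323, 0.2531]
tool_rot: [0.116, 0.993, -0.0, -0.0]
ft_force: [-0.2, 0.2, 1.0]
grip_width: 0.0851
grasp_force: 0.0
```

>>> apply_moves(commands=[[-1,-0.55,0,0],[-1,-0.55,0,0],[-1,-0.55,0,0],[-1,-0.55,0,0],[-1,-0.55,0,0]])

```text
clock: 1.4
eef_pos: [0.3697, 0.2558, 0.2531]
tool_rot: [0.116, 0.993, -0.0, -0.0]
ft_force: [-0.2, 0.5, -0.6]
grip_width: 0.0852
grasp_force: 0.0
```

>>> apply_moves(commands=[[-1,-0.55,0,0],[-1,-0.55,0,0],[-1,-0.55,0,0],[-1,-0.55,0,0],[-1,-0.55,0,0]])

```text
clock: 1.82
eef_pos: [0.4543, 0.1792, 0.253]
tool_rot: [0.116, 0.993, -0.0, -0.0]
ft_force: [-0.2, 0.6, -0.0]
grip_width: 0.0853
grasp_force: 0.0
```

>>> apply_moves(commands=[[-1,-0.55,0,0],[-1,-0.55,0,0],[-1,-0.55,0,0],[-1,-0.55,0,0],[-1,-0.55,0,0]])

```text
clock: 2.23
eef_pos: [0.5389, 0.1026, 0.2528]
tool_rot: [0.116, 0.993, -0.0, -0.0]
ft_force: [-0.5, -0.5, -0.4]
grip_width: 0.0852
grasp_force: 0.0
```

>>> apply_moves(commands=[[-1,-0.55,0,0],[-1,-0.55,0,0],[-1,-0.55,0,0],[-1,-0.55,0,0],[0,0,0,0]])

```text
clock: 2.65
eef_pos: [0.6083, 0.0394, 0.252]
tool_rot: [0.118, 0.993, -0.001, 0.0]
ft_force: [-0.7, 0.5, -0.1]
grip_width: 0.0854
grasp_force: 0.0
```

```bash
python3 - <<'E'
from h import *
o=bot.get_obs(); print(o['eef_pos'].round(4),o['tool_rot'].round(4),o['joint_pos'].round(3),o['ft_force'].round(1),o['clock'])
c=snap('wrist','w1.png'); np.savez('w1.npz',**c)
E
```

```text
[0.6083 0.0394 0.252 ] [ 1.179e-01  9.930e-01 -7.000e-04  2.000e-04] [ 6.50e-02  4.64e-01  3.24e-01  1.43e+00 -1.00e-03  3.02e-01] [-0.7  0.5 -0.1] 2.65
```

View pics/w1.png

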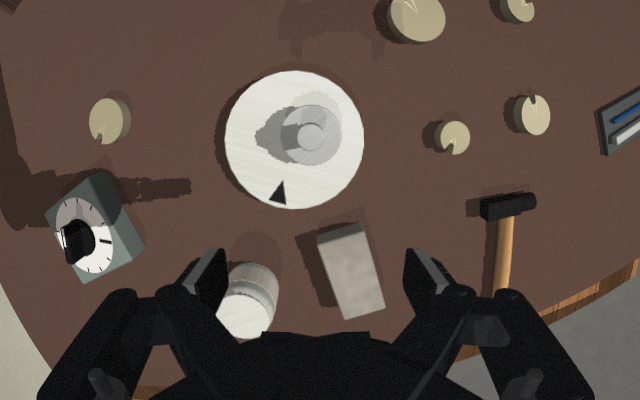

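The view shows the plate at (295,140) with its triangle at (279,193), the weight's stem top at (311,136), all the discs, and the timer at (80,240). The tin and block lie just beyond.

```bash
cat >> h.py <<'E'
from scipy.optimize import least_squares
def circ(P):
    P=P[:,:2]; f=lambda v: np.hypot(*(P-v[:2]).T)-v[2]
    r=least_squares(f,[*P.mean(0),.03],loss='soft_l1',f_scale=.001); return r.x
def edge(m):
    cs,_=cv2.findContours(m.astype(np.uint8),cv2.RETR_EXTERNAL,cv2.CHAIN_APPROX_NONE)
    return max(cs,key=len)[:,0,:].astype(float)
def go(x,y,z,yaw=None):
    "tool-axis deltas (units) from the present pose"
    from scipy.spatial.transform import Rotation as Ro
    o=bot.get_obs();R=Ro.from_quat(o['tool_rot']);q=np.degrees(o['joint_pos'])
    ya=np.degrees(np.arctan2(*R.as_matrix()[1::-1,1]))
    d=(np.array([x,y,z])-o['eef_pos'])@R.as_matrix()
    print('go',np.round([x,y,z],4),'units',(d/.02).round(2),'yaw_y',ya.round(2),'q1',q[0].round(1),'q6',q[5].round(1))
    if yaw is not None: print('  roll units to yaw',round(yaw,1),':',((ya-yaw)/60).round(3))
E
python3 - <<'E'
from h import *
c=dict(np.load('w1.npz'));T=dict(np.load('top0.npz'));im=c['image']
h=cv2.cvtColor(im,cv2.COLOR_BGR2HSV)
m=(h[...,2]>170)&(h[...,1]<50)
b=[b for b in blobs(m,3000,40000) if np.hypot(*(b[0]-[295,140]))<40][0]
e=edge(b[2]);hull=cv2.convexHull(e.astype(np.int32))[:,0]
for z in (.02,.025,.03): print('plate w',z,circ(cast(c,hull,z,True)).round(4))
ht=cv2.cvtColor(T['image'],cv2.COLOR_BGR2HSV);bt=[b for b in blobs((ht[...,2]>150)&(ht[...,1]<50),500,4000) if np.hypot(*(b[0]-[320,217]))<20][0]
hu=cv2.convexHull(edge(bt[2]).astype(np.int32))[:,0]
print('plate t',circ(cast(T,hu,.025)).round(4))
ce=lambda cc,hh,f: proj(cc,[*circ(cast(cc,hh,.025,f))[:2],.025],f)[0]
print('plate tri',tri(c,ce(c,hull,True),T,ce(T,hu,False),True,False))
k=(h[...,2]<60); kb=[x for x in blobs(k,40,800) if np.hypot(*(x[0]-[279,193]))<20]
for x in kb: print('tri mark',x[0],cast(c,x[0],.025,True)[0].round(4),x[1][4])
g=cv2.cvtColor(im,cv2.COLOR_BGR2GRAY)[90:180,250:360]
hc=cv2.HoughCircles(cv2.resize(g,None,fx=4,fy=4,interpolation=cv2.INTER_CUBIC),cv2.HOUGH_GRADIENT,1,60,param1=80,param2=30,minRadius=30,maxRadius=140)
for v in hc[0][:6]:
    p=v[:2]/4+[250,90]; print('hough',p,v[2]/4,cast(c,p,.085,True)[0].round(4),cast(c,p,.053,True)[0].round(4))
st=blobs(stone(im),200,4000)
for s in st:
    he=cv2.convexHull(edge(s[2]).astype(np.int32))[:,0]
    print('stone',s[0].round(),circ(cast(c,he,.02,True)).round(4))
G=cv2.resize(T['image'][195:240,295:345],None,fx=8,fy=8,interpolation=cv2.INTER_NEAREST)
cv2.imwrite('pics/z.png',np.hstack([cv2.resize(im[70:210,220:370],(386,360)),G]))
E
```

```text
plate w 0.02 [0.563  0.0244 0.0803]
plate w 0.025 [0.5627 0.0249 0.0792]
plate w 0.03 [0.5624 0.0253 0.078 ]
plate t [0.5644 0.0273 0.0805]
plate tri (array([0.56131826, 0.02700959, 0.04255658]), np.float64(0.0013045668903521276))
tri mark [278.44871795 194.6474359 ] [ 0.6192 -0.0072  0.025 ] 156
hough [310.875 135.625] 30.35 [0.5585 0.0473 0.085 ] [0.5603 0.0464 0.053 ]
stone [418.  18.] [0.4449 0.2032 0.0346]
stone [521.   9.] [0.4378 0.3638 0.0236]
stone [535. 115.] [0.59   0.3499 0.0278]
stone [109. 120.] [ 0.4672 -0.2069  0.0355]
stone [455. 136.] [0.5996 0.2157 0.0208]
```

View pics/z.png

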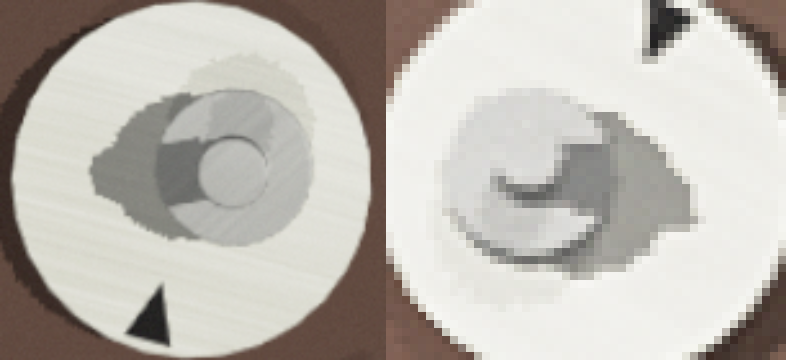

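The crops show the weight's foot centred at about wrist pixel (311,135), with the stem top at (310.5,137), left of the triangle's line. I'll move over the weight, lower partway, and look again to get its height.

```bash
python3 - <<'E'
from h import *
go(.5595,.047,.15); go(.5595,.047,.079)
E
```

```text
go [0.5595 0.047  0.15  ] units [ 2.37 -0.25  5.11] yaw_y 76.5 q1 3.8 q6 17.3
go [0.5595 0.047  0.079 ] units [ 2.37 -0.25  8.66] yaw_y 76.5 q1 3.8 q6 17.3
```

>>> apply_moves(commands=[[0.47,-0.05,0.6,0],[0.47,-0.05,0.6,0],[0.47,-0.05,0.6,0],[0.48,-0.05,0.6,0],[0.48,-0.05,0.6,0]])

```text
clock: 3.12
eef_pos: [0.5574, 0.0492, 0.1926]
tool_rot: [0.116, 0.993, 0.0, -0.0]
ft_force: [-0.4, -0.3, -0.6]
grip_width: 0.0857
grasp_force: 0.0
```

>>> apply_moves(commands=[[0,0,0.6,0],[0,0,0.6,0],[0,0,0.6,0],[0,0,0,0],[0,0,0,0]])

```text
clock: 3.53
eef_pos: [0.5576, 0.0489, 0.1568]
tool_rot: [0.116, 0.993, -0.0, -0.001]
ft_force: [-0.0, -0.1, 0.6]
grip_width: 0.0855
grasp_force: 0.0
```

```bash
python3 - <<'E'
from h import *
c=snap('wrist','w2.png'); np.savez('w2.npz',**c)
w=dict(np.load('w1.npz'))
go(.5595,.047,.079)
for z in(.085,.053): print(z,proj(c,[.5595,.047,z],True).round(1))
E
```

```text
go [0.5595 0.047  0.079 ] units [-0.08 -0.08  3.93] yaw_y 76.7 q1 5.0 q6 18.3
0.085 [[312.7 225.6]]
0.053 [[313.1 211.1]]
```

View pics/w2.png

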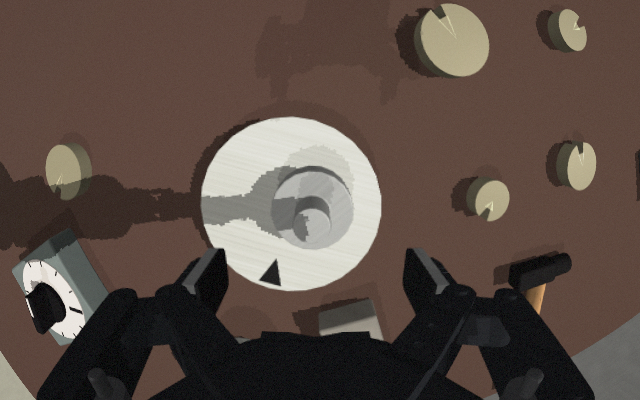

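The view shows the stem top at about (312,222), the foot at (313,208), the plate at (291,204), and the large disc at (450,41).

```bash
python3 - <<'E'
from h import *
c=dict(np.load('w2.npz'));w=dict(np.load('w1.npz'))
print(tri(w,(310.5,136.9),c,(312,222),True,True),tri(w,(311.4,135.3),c,(312.5,209),True,True))
print(tri(w,(278.4,194.6),c,(272,274),True,True))
def plate(c,p):
    h=cv2.cvtColor(c['image'],cv2.COLOR_BGR2HSV)
    m=(h[...,2]>150)&(h[...,1]<50)
    b=[b for b in blobs(m,3000,60000) if np.hypot(*(b[0]-p))<40][0]
    return cv2.convexHull(edge(b[2]).astype(np.int32))[:,0]
for z in (.02,.025,.03):
    print(z,circ(cast(w,plate(w,(295,140)),z,True)).round(4),circ(cast(c,plate(c,(290,204)),z,True)).round(4))
E
```

```text
(array([0.56014024, 0.04634046, 0.07563313]), np.float64(0.0001766821409187929)) (array([0.56062614, 0.0464875 , 0.04350005]), np.float64(0.0005434759858797665))
(array([ 0.61948349, -0.00720464,  0.02381718]), np.float64(0.0005331704156980947))
0.02 [0.563  0.0244 0.0806] [0.5645 0.0238 0.081 ]
0.025 [0.5627 0.0248 0.0795] [0.563  0.0246 0.0794]
0.03 [0.5624 0.0253 0.0784] [0.5616 0.0254 0.0778]
```

>>> apply_moves(commands=[[-0.1,-0.1,0.8,0],[0,0,0.8,0],[0,0,0.8,0],[0,0,0.8,0],[0,0,0.7,0]])

```text
clock: 4.0
eef_pos: [0.5609, 0.0462, 0.0796]
tool_rot: [0.116, 0.993, 0.0, 0.001]
ft_force: [-0.5, -0.3, -0.9]
grip_width: 0.0854
grasp_force: 0.0
```

>>> apply_moves(commands=[[0,0,0,0],[0,0,0,0],[0,0,0,0],[0,0,0,0],[0,0,0,0]], claw=1)

```text
clock: 4.42
eef_pos: [0.5613, 0.0458, 0.0807]
tool_rot: [0.116, 0.993, -0.0, 0.001]
ft_force: [-2.7, -13.6, 11.1]
grip_width: 0.026
grasp_force: 10.0
```

>>> apply_moves(commands=[[0,0,0,0],[0,0,0,0],[0,0,0,0],[0,0,0,0],[0,0,0,0]])

```text
clock: 4.83
eef_pos: [0.5612, 0.0455, 0.0809]
tool_rot: [0.116, 0.993, -0.0, 0.001]
ft_force: [-1.4, -1.9, 6.1]
grip_width: 0.024
grasp_force: 59.0
```

>>> apply_moves(commands=[[0,0,-0.4,0],[0,0,-0.5,0],[0,0,-0.5,0],[0,0,-0.5,0],[0,0,0,0]])

```text
clock: 5.25
eef_pos: [0.5619, 0.0462, 0.12]
tool_rot: [0.116, 0.993, 0.0, 0.002]
ft_force: [1.4, 0.1, -5.6]
grip_width: 0.024
grasp_force: 59.7
```

```bash
python3 - <<'E'
from h import *
o=bot.get_obs();print(bot.tip_reach,o['grip_width'],o['grasp_force'],o['ft_force'].round(1),o['eef_pos'])
go(.385,.02,.1);go(.385,.02,.057)
E
```

```text
0.022 0.023958690847204995 59.73656508140266 [ 1.4  0.1 -5.6] [0.56193996 0.04624092 0.11995226]
go [0.385 0.02  0.1  ] units [ 8.31 -3.32  0.96] yaw_y 76.67 q1 4.7 q6 18.0
go [0.385 0.02  0.057] units [ 8.32 -3.32  3.11] yaw_y 76.67 q1 4.7 q6 18.0
```

>>> apply_moves(commands=[[0.8,-0.3,0,0],[0.8,-0.3,0,0],[0.8,-0.3,0,0],[0.8,-0.4,0,0],[0.8,-0.4,0,0]])

```text
clock: 5.67
eef_pos: [0.4737, 0.0314, 0.1173]
tool_rot: [0.116, 0.993, 0.0, -0.0]
ft_force: [-0.6, 0.1, -6.2]
grip_width: 0.0242
grasp_force: 59.7
```

>>> apply_moves(commands=[[0.8,-0.3,0,0],[0.8,-0.3,0,0],[0.8,-0.3,0,0],[0.8,-0.4,0,0],[0.8,-0.4,0,0]])

```text
clock: 6.08
eef_pos: [0.3882, 0.0167, 0.1175]
tool_rot: [0.116, 0.993, 0.0, 0.0]
ft_force: [-0.5, 0.7, -7.2]
grip_width: 0.0241
grasp_force: 59.8
```

>>> apply_moves(commands=[[0.3,0,0.7,0],[0,0,0.7,0],[0,0,0.7,0],[0,0,0.6,0],[0,0,0.35,0]])

```text
clock: 6.5
eef_pos: [0.3824, 0.0181, 0.0557]
tool_rot: [0.116, 0.993, -0.0, -0.001]
ft_force: [-14.3, -2.8, 76.5]
grip_width: 0.0241
grasp_force: 72.6
```

>>> apply_moves(commands=[[0,0,0.1,0],[0,0,0.05,0],[0,0,0,0],[0,0,0,0],[0,0,0,0]])

```text
clock: 6.92
eef_pos: [0.3825, 0.0181, 0.0558]
tool_rot: [0.116, 0.993, -0.0, -0.0]
ft_force: [-10.1, -1.8, 23.4]
grip_width: 0.0238
grasp_force: 63.0
```

>>> apply_moves(commands=[[0,0,0,0],[0,0,0,0],[0,0,0,0],[0,0,-0.2,0],[0,0,-0.5,0]], claw=0)

```text
clock: 7.33
eef_pos: [0.3826, 0.0181, 0.067]
tool_rot: [0.116, 0.993, -0.0, -0.001]
ft_force: [-0.5, 0.2, 1.0]
grip_width: 0.0821
grasp_force: 0.0
```

>>> apply_moves(commands=[[0,0,-1,0],[0,0,-1,0],[0,0,-1,0],[0,0,-1,0],[0,0,-1,0]])

```text
clock: 7.75
eef_pos: [0.3832, 0.0181, 0.1686]
tool_rot: [0.116, 0.993, 0.0, 0.0]
ft_force: [-0.4, 0.1, -0.1]
grip_width: 0.0848
grasp_force: 0.0
```

>>> apply_moves(commands=[[-0.4,1,-0.4,0],[-0.4,1,-0.4,0],[-0.4,1,-0.4,0],[-0.4,1,-0.4,0],[-0.4,1,-0.4,0]])

```text
clock: 8.17
eef_pos: [0.4458, 0.1071, 0.2081]
tool_rot: [0.116, 0.993, 0.0, 0.0]
ft_force: [-0.0, 0.2, -0.4]
grip_width: 0.0852
grasp_force: 0.0
```

>>> apply_moves(commands=[[-0.4,1,0,0],[-0.4,1,0,0],[-0.4,1,0,0],[-0.4,1,0,0],[0,0,0,0]])

```text
clock: 8.58
eef_pos: [0.497, 0.1796, 0.2073]
tool_rot: [0.115, 0.993, 0.001, 0.001]
ft_force: [0.7, 0.6, 0.0]
grip_width: 0.0859
grasp_force: 0.0
```

```bash
cat >> h.py <<'E'
def pose():
    o=bot.get_obs();print('t',o['clock'],o['eef_pos'].round(4),o['tool_rot'].round(3),'F',o['ft_force'].round(1),'w',o['grip_width'].round(4),'q6',np.degrees(o['joint_pos'])[5].round(1))
def discs(c,z=.02,fish=True,lo=300):
    "stone blobs -> circle of the upper rim at z, notch direction from the hull deficit"
    for s in blobs(stone(c['image']),lo,20000):
        m=cv2.morphologyEx(s[2].astype(np.uint8),cv2.MORPH_OPEN,np.ones((3,3)))
        if m.sum()<lo: continue
        e=edge(m);hu=cv2.convexHull(e.astype(np.int32))
        x,y,r=circ(cast(c,hu[:,0],z,fish))
        H=np.zeros_like(m);cv2.fillPoly(H,[hu],1);D=cv2.morphologyEx(H&(1-m),cv2.MORPH_OPEN,np.ones((3,3)))
        nb=sorted(blobs(D,8,5000),key=lambda b:-b[1][4])
        n=''
        if nb:
            p=cast(c,nb[0][0],z,fish)[0]; n='notch px %s r %.4f ang %.1f'%(nb[0][0].round(1),np.hypot(p[0]-x,p[1]-y),np.degrees(np.arctan2(p[1]-y,p[0]-x)))
        print('disc px',s[0].round(1),'c',np.round([x,y],4),'r',round(r,4),n)
E
python3 - <<'E'
from h import *
pose();c=snap('wrist','w3.png'); np.savez('w3.npz',**c);discs(c)
E
```

```text
Traceback (most recent call last):
  File "h.py", line 51, in pose
    o=bot.get_obs();print('t',o['clock'],o['eef_pos'].round(4),o['tool_rot'].round(3),'F',o['ft_force'].round(1),'w',o['grip_width'].round(4),'q6',np.degrees(o['joint_pos'])[5].round(1))
                                                                                                                     ^^^^^^^^^^^^^^^^^^^^^
AttributeError: 'float' object has no attribute 'round'
```

```bash
sed -i "s/o\['grip_width'\].round(4)/round(float(o['grip_width']),4)/" h.py
python3 - <<'E'
from h import *
pose();c=snap('wrist','w3.png'); np.savez('w3.npz',**c);discs(c)
E
```

```text
t 8.5833 [0.497  0.1796 0.2073] [0.115 0.993 0.001 0.001] F [0.7 0.6 0. ] w 0.0859 q6 33.0
disc px [617.6  10.1] c [0.2439 0.6948] r 0.1052 
disc px [468.6  94.1] c [0.437  0.3633] r 0.0242 notch px [480.9  83.9] r 0.0186 ang 118.4
disc px [325.7 128.8] c [0.4448 0.2028] r 0.0345 notch px [309.2 104.2] r 0.0287 ang -159.6
disc px [473.6 228.3] c [0.5894 0.3494] r 0.0279 notch px [471.4 211.1] r 0.0222 ang -173.6
disc px [ 49.1 228.4] c [ 0.4683 -0.2086] r 0.0345 notch px [ 59.7 224. ] r 0.0314 ang 94.2
disc px [367.  261.9] c [0.5984 0.2159] r 0.0212 notch px [359.5 274.9] r 0.0168 ang -39.3
```

View pics/w3.png

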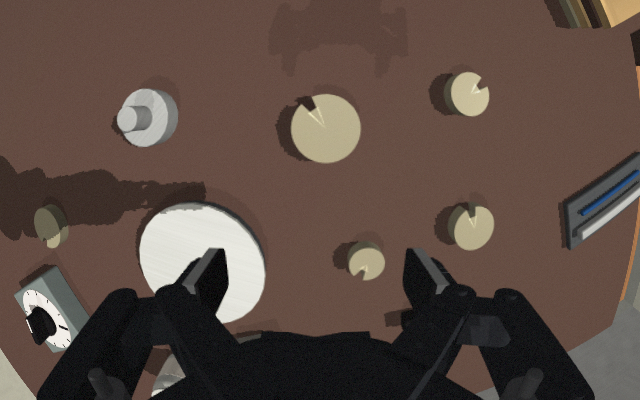

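The view shows the weight standing at (147,117), disc69 at (325,128) with its notch at (306,103), and the other four discs in place. I'm going for disc69.

```bash
python3 - <<'E'
from h import *
a=dict(np.load('w2.npz'));b=dict(np.load('w3.npz'))
cs=[]
for c,p in((a,(450,41)),(b,(325,128))):
    s=[s for s in blobs(stone(c['image']),300,20000) if np.hypot(*(s[0]-p))<25][0]
    hu=cv2.convexHull(edge(s[2]).astype(np.int32))[:,0]
    cs.append(proj(c,[*circ(cast(c,hu,.02,True))[:2],.02],True)[0])
print(tri(a,cs[0],b,cs[1],True,True)); discs(a)
go(.4448,.2028,.06);go(.4448,.2028,.028)
E
```

```text
(array([0.44501239, 0.20289831, 0.01986494]), np.float64(0.0004931459090222535))
disc px [454.8  40.3] c [0.4453 0.2029] r 0.0346 notch px [438.7  11.4] r 0.0286 ang -159.6
disc px [571.8  29.9] c [0.4375 0.3638] r 0.0241 notch px [579.5  22.7] r 0.0182 ang 118.0
disc px [581.2 166.8] c [0.5905 0.3496] r 0.0276 notch px [580.2 148. ] r 0.0215 ang -173.7
disc px [ 67.1 168.7] c [ 0.4676 -0.204 ] r 0.0371 notch px [ 57.8 190.5] r 0.0304 ang -60.1
disc px [492.1 199.3] c [0.5999 0.2154] r 0.0207 notch px [484.9 213.8] r 0.0149 ang -39.3
go [0.4448 0.2028 0.06  ] units [2.76 0.62 7.35] yaw_y 76.78 q1 19.8 q6 33.0
go [0.4448 0.2028 0.028 ] units [2.76 0.62 8.95] yaw_y 76.78 q1 19.8 q6 33.0
```

>>> apply_moves(commands=[[0.55,0.12,0.9,0],[0.55,0.12,0.9,0],[0.55,0.12,0.9,0],[0.55,0.13,0.9,0],[0.55,0.13,0.9,0]])

```text
clock: 9.05
eef_pos: [0.4431, 0.2007, 0.1168]
tool_rot: [0.117, 0.993, -0.0, -0.0]
ft_force: [0.3, 0.2, -0.5]
grip_width: 0.0854
grasp_force: 0.0
```

>>> apply_moves(commands=[[0,0,0.9,0],[0,0,0.9,0],[0,0,0.6,0],[0,0,0,0],[0,0,0,0]])

```text
clock: 9.47
eef_pos: [0.4433, 0.2006, 0.0691]
tool_rot: [0.116, 0.993, -0.001, -0.001]
ft_force: [0.6, -0.1, 1.2]
grip_width: 0.0854
grasp_force: 0.0
```

```bash
python3 - <<'E'
from h import *
pose();go(.4448,.2028,.029)
E
```

```text
t 9.4667 [0.4433 0.2006 0.0691] [ 0.116  0.993 -0.001 -0.001] F [ 0.6 -0.1  1.2] w 0.0854 q6 37.7
go [0.4448 0.2028 0.029 ] units [-0.05  0.13  2.  ] yaw_y 76.63 q1 24.4 q6 37.7
```

>>> apply_moves(commands=[[-0.05,0.1,0.6,0],[0,0,0.6,0],[0,0,0.5,0],[0,0,0.3,0],[0,0,0,0]])

```text
clock: 9.88
eef_pos: [0.4448, 0.2026, 0.0287]
tool_rot: [0.116, 0.993, -0.0, -0.001]
ft_force: [-0.1, 0.1, -0.0]
grip_width: 0.0852
grasp_force: 0.0
```

>>> apply_moves(commands=[[0,0,0,0],[0,0,0,0],[0,0,0,0],[0,0,0,0],[0,0,0,0]], claw=1)

```text
clock: 10.3
eef_pos: [0.4459, 0.2031, 0.0308]
tool_rot: [0.116, 0.993, 0.0, 0.001]
ft_force: [-2.4, -0.9, 6.0]
grip_width: 0.0657
grasp_force: 64.5
```

>>> apply_moves(commands=[[0,0,0,0],[0,0,0,0],[0,0,0,0],[0,0,0,0],[0,0,0,0]])

```text
clock: 10.72
eef_pos: [0.4459, 0.2031, 0.0308]
tool_rot: [0.116, 0.993, 0.0, 0.001]
ft_force: [-2.9, -1.3, 6.2]
grip_width: 0.0657
grasp_force: 64.6
```

>>> apply_moves(commands=[[0,0,-0.4,0],[0,0,-0.8,0],[0,0,-0.8,0],[0,0,-0.8,0],[0,0,-0.6,0]])

```text
clock: 11.13
eef_pos: [0.4459, 0.2033, 0.0992]
tool_rot: [0.116, 0.993, 0.0, 0.001]
ft_force: [-0.1, -0.3, -1.4]
grip_width: 0.0653
grasp_force: 67.0
```

>>> apply_moves(commands=[[0,0,0,-0.05],[0,0,0,-0.1],[0,0,0,-0.1],[0,0,0,-0.1],[0,0,0,-0.1]])

```text
clock: 11.55
eef_pos: [0.4455, 0.2032, 0.098]
tool_rot: [-0.122, 0.993, 0.0, 0.0]
ft_force: [-0.1, 0.5, -2.3]
grip_width: 0.0653
grasp_force: 67.1
```

>>> apply_moves(commands=[[0,0,0,-0.1],[0,0,0,-0.1],[0,0,0,-0.1],[0,0,0,-0.1],[0,0,0,-0.1]])

```text
clock: 11.97
eef_pos: [0.4454, 0.2031, 0.0979]
tool_rot: [-0.374, 0.927, 0.0, 0.0]
ft_force: [-0.2, -0.6, -2.2]
grip_width: 0.0654
grasp_force: 67.1
```

>>> apply_moves(commands=[[0,0,0,-0.1],[0,0,0,-0.1],[0,0,0,-0.1],[0,0,0,-0.1],[0,0,0,-0.1]])

```text
clock: 12.38
eef_pos: [0.4454, 0.2032, 0.0979]
tool_rot: [-0.602, 0.799, 0.0, 0.0]
ft_force: [-0.6, 0.5, -1.3]
grip_width: 0.0652
grasp_force: 67.1
```

>>> apply_moves(commands=[[0,0,0,-0.1],[0,0,0,-0.1],[0,0,0,-0.1],[0,0,0,-0.1],[0,0,0,-0.1]])

```text
clock: 12.8
eef_pos: [0.4454, 0.2031, 0.0979]
tool_rot: [0.788, -0.616, 0.0, -0.0]
ft_force: [-0.6, 0.5, -1.7]
grip_width: 0.0655
grasp_force: 67.1
```

>>> apply_moves(commands=[[0,0,0,-0.1],[0,0,0,-0.1],[0,0,0,-0.02],[0,0,0,0],[0,0,0,0]])

```text
clock: 13.22
eef_pos: [0.4455, 0.2031, 0.0976]
tool_rot: [0.851, -0.524, 0.0, -0.0]
ft_force: [0.5, -0.2, -2.5]
grip_width: 0.0656
grasp_force: 67.1
```

```bash
python3 - <<'E'
from h import *
pose();go(.5629,.0247,.093,206.8)
E
```

```text
t 13.2167 [0.4455 0.2031 0.0976] [ 0.851 -0.524  0.    -0.   ] F [ 0.5 -0.2 -2.5] w 0.0656 q6 -92.2
go [0.5629 0.0247 0.093 ] units [10.61 -1.23  0.23] yaw_y -153.26 q1 24.5 q6 -92.2
  roll units to yaw 206.8 : -6.001
```

>>> apply_moves(commands=[[0.5,-0.06,0,0],[0.75,-0.09,0,0],[0.75,-0.09,0,0],[0.75,-0.09,0,0],[0.75,-0.09,0,0]])

```text
clock: 13.63
eef_pos: [0.4852, 0.1433, 0.0974]
tool_rot: [0.852, -0.524, 0.0, 0.0]
ft_force: [0.3, -0.5, -1.5]
grip_width: 0.0659
grasp_force: 67.1
```

>>> apply_moves(commands=[[0.75,-0.09,0,0],[0.75,-0.09,0,0],[0.75,-0.09,0,0],[0.75,-0.09,0,0],[0.75,-0.09,0,0]])

```text
clock: 14.05
eef_pos: [0.5271, 0.0802, 0.0973]
tool_rot: [0.852, -0.524, 0.0, 0.0]
ft_force: [0.8, -0.1, -2.2]
grip_width: 0.0657
grasp_force: 67.1
```

>>> apply_moves(commands=[[0.75,-0.09,0,0],[0.75,-0.09,0,0],[0.75,-0.09,0,0],[0.75,-0.09,0,0],[0.35,0,0,0]])

```text
clock: 14.47
eef_pos: [0.5647, 0.0231, 0.0973]
tool_rot: [0.852, -0.524, 0.001, -0.0]
ft_force: [-0.3, -0.4, -2.5]
grip_width: 0.0653
grasp_force: 67.1
```

>>> apply_moves(commands=[[0,0,0.5,0],[0,0,0.5,0],[0,0,0.4,0],[0,0,0,0],[0,0,0,0]])

```text
clock: 14.88
eef_pos: [0.5617, 0.0258, 0.0679]
tool_rot: [0.852, -0.523, -0.001, 0.001]
ft_force: [-0.5, -0.6, -2.4]
grip_width: 0.0656
grasp_force: 67.1
```

```bash
python3 - <<'E'
from h import *
pose();go(.5629,.0247,.0565);c=snap('wrist','w4.png');np.savez('w4.npz',**c);discs(c)
E
```

```text
t 14.8833 [0.5617 0.0258 0.0679] [ 0.852 -0.523 -0.001  0.001] F [-0.5 -0.6 -2.4] w 0.0656 q6 -114.3
go [0.5629 0.0247 0.0565] units [ 0.08 -0.03  0.57] yaw_y -153.07 q1 2.6 q6 -114.3
disc px [573.7  21.2] c [ 0.4773 -0.2104] r 0.0416 
disc px [318.5 258.1] c [0.5535 0.0418] r 0.0439 notch px [279.8 216.4] r 0.0363 ang -28.8
disc px [626.9 378.6] c [-0.273  -1.1772] r 1.2602
```

View pics/w4.png

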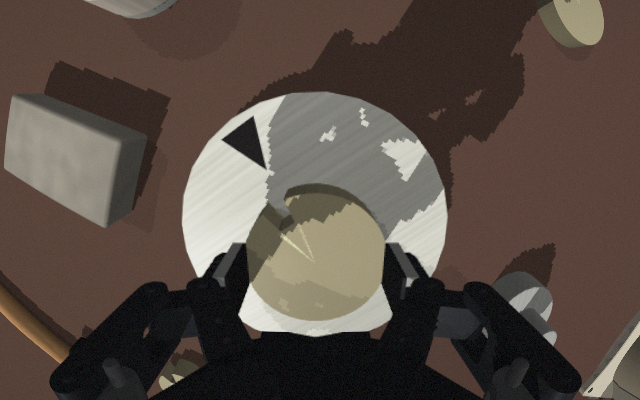

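The view shows disc69 gripped over the plate at (318,258), with its notch at (275,205) aimed at the triangle at (250,145).

>>> apply_moves(commands=[[0.08,-0.03,0.15,0],[0,0,0.15,0],[0,0,0.1,0],[0,0,0.1,0],[0,0,0,0]])

```text
clock: 15.35
eef_pos: [0.5641, 0.0239, 0.0589]
tool_rot: [0.852, -0.524, -0.0, 0.0]
ft_force: [-0.1, 0.3, -2.4]
grip_width: 0.0654
grasp_force: 67.1
```

>>> apply_moves(commands=[[0,0,0.05,0],[0,0,0.03,0],[0,0,0,0],[0,0,0,0],[0,0,0,0]])

```text
clock: 15.77
eef_pos: [0.5645, 0.0239, 0.0578]
tool_rot: [0.852, -0.524, 0.0, -0.0]
ft_force: [0.1, -0.3, -2.1]
grip_width: 0.0654
grasp_force: 67.1
```

>>> apply_moves(commands=[[-0.08,0.05,0.04,0],[0,0,0.04,0],[0,0,0.03,0],[0,0,0,0],[0,0,0,0]])

```text
clock: 16.18
eef_pos: [0.5626, 0.025, 0.0559]
tool_rot: [0.852, -0.523, -0.0, -0.0]
ft_force: [-3.1, 0.4, 3.6]
grip_width: 0.0653
grasp_force: 67.8
```

>>> apply_moves(commands=[[0,0,0,0],[0,0,0,0],[0,0,0,0],[0,0,-0.2,0],[0,0,-0.3,0]], claw=0)

```text
clock: 16.6
eef_pos: [0.5624, 0.0249, 0.0652]
tool_rot: [0.852, -0.524, -0.001, 0.0]
ft_force: [0.8, -0.8, 0.7]
grip_width: 0.0854
grasp_force: 0.0
```

>>> apply_moves(commands=[[0,0,-0.8,0],[0,0,-1,0],[-0.6,0,-1,0],[-1,0,-1,0],[-1,0,-1,0]])

```text
clock: 17.02
eef_pos: [0.5394, 0.0713, 0.1631]
tool_rot: [0.852, -0.524, 0.0, -0.0]
ft_force: [-0.2, -0.6, -0.3]
grip_width: 0.0853
grasp_force: 0.0
```

>>> apply_moves(commands=[[-0.5,0,-1,0],[0,0,-0.8,0],[0,0,0,0],[0,0,0,0],[0,0,0,0]])

```text
clock: 17.43
eef_pos: [0.5346, 0.08, 0.1971]
tool_rot: [0.852, -0.524, -0.0, 0.0]
ft_force: [0.8, -0.6, -0.3]
grip_width: 0.0853
grasp_force: 0.0
```

```bash
python3 - <<'E'
from h import *
pose();c=snap('wrist','w5.png');np.savez('w5.npz',**c);discs(c,.045);discs(c,.02)
h=cv2.cvtColor(c['image'],cv2.COLOR_BGR2HSV)
b=sorted(blobs((h[...,2]<60),60,1500),key=lambda b:-b[1][4])
for x in b:
    p=cast(c,x[0],.025,True)[0]
    if np.hypot(p[0]-.563,p[1]-.025)<.08: print('dark',x[0],x[1][4],p,np.degrees(np.arctan2(p[1]-.0247,p[0]-.5629)))
m=((h[...,2]>150)&(h[...,1]<60))|stone(c['image'])
b=max(blobs(m,3000,90000),key=lambda b:b[1][4] if np.hypot(*(cast(c,b[0],.025,True)[0][:2]-[.563,.025]))<.05 else 0)
print('plate',circ(cast(c,cv2.convexHull(edge(b[2]).astype(np.int32))[:,0],.025,True)))
E
```

```text
t 17.4333 [0.5346 0.08   0.1971] [ 0.852 -0.524 -0.     0.   ] F [ 0.8 -0.6 -0.3] w 0.0853 q6 -108.3
disc px [315.4 123.3] c [0.5632 0.0242] r 0.0343 notch px [296.4  96. ] r 0.0285 ang -29.0
disc px [612.2 315.5] c [-0.0479  0.6299] r 0.6169 notch px [596. 288.] r 0.6276 ang -77.6
disc px [315.4 123.3] c [0.563  0.0247] r 0.0374 notch px [296.4  96. ] r 0.0311 ang -29.0
disc px [612.2 315.5] c [-0.1039  0.683 ] r 0.6706 notch px [596. 288.] r 0.6822 ang -77.6
dark [276.10820896  66.54104478] 268 [ 0.6195772  -0.00730271  0.025     ] -29.451189447876715
plate [0.56309604 0.02447161 0.07944063]
```

View pics/w5.png

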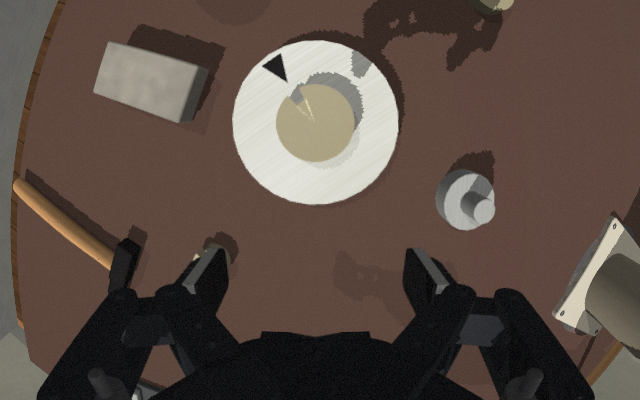

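The view shows disc69 centred on the plate at (315,123), its notch at (296,96) facing the triangle at (276,67). The weight stands clear at (468,202). Next is disc62.

>>> apply_moves(commands=[[0.74,0.95,0,0],[0.74,0.95,0,0],[0.74,0.95,0,0],[0.74,0.95,0,0],[0.74,0.95,0,0]])

```text
clock: 17.9
eef_pos: [0.4821, -0.0299, 0.196]
tool_rot: [0.852, -0.524, -0.001, 0.001]
ft_force: [-0.3, -0.8, -0.3]
grip_width: 0.0852
grasp_force: 0.0
```

>>> apply_moves(commands=[[0.74,0.95,0,0],[0.74,0.95,0,0],[0.74,0.95,0,0],[0.74,0.95,0,0],[0.74,0.95,0,0]])

```text
clock: 18.32
eef_pos: [0.4307, -0.1388, 0.1962]
tool_rot: [0.852, -0.524, -0.001, 0.0]
ft_force: [0.5, 1.0, 0.7]
grip_width: 0.0856
grasp_force: 0.0
```

>>> apply_moves(commands=[[0,0,0,0],[0,0,0,0],[0,0,0,0],[0,0,0,0],[0,0,0,0]])

```text
clock: 18.73
eef_pos: [0.4325, -0.1369, 0.1972]
tool_rot: [0.852, -0.523, -0.0, -0.0]
ft_force: [0.2, -0.1, -1.1]
grip_width: 0.0851
grasp_force: 0.0
```

```bash
python3 - <<'E'
from h import *
pose();c=snap('wrist','w6.png');np.savez('w6.npz',**c);discs(c)
c=snap('top');discs(c,.02,False,60)
E
```

```text
t 18.7333 [ 0.4325 -0.1369  0.1972] [ 0.852 -0.523 -0.    -0.   ] F [ 0.2 -0.1 -1.1] w 0.0851 q6 -134.5
disc px [321.5 100.9] c [ 0.4654 -0.2144] r 0.0311 notch px [312.8  75.3] r 0.0251 ang -44.5
disc px [146.3 265.2] c [0.5719 0.0434] r 0.0376 notch px [128.9 246.5] r 0.0314 ang -27.0
disc px [ 71.9 167.8] c [0.7535 0.7605] r 0.0775 notch px [ 74.9 180.3] r 0.0554 ang 163.7
disc px [ 55.  205.6] c [0.6303 0.809 ] r 0.0775 notch px [ 56.8 214.3] r 0.0377 ang 158.2
disc px [256.3 207.1] c [0.5999 0.2178] r 0.0212 
disc px [212.2 211. ] c [0.5906 0.352 ] r 0.0281 
disc px [319.6 215.5] c [0.5682 0.0263] r 0.0351 notch px [324. 206.] r 0.0315 ang -26.5
disc px [ 20.4 249.6] c [0.4859 0.9401] r 0.0957 notch px [ 34. 261.] r 0.0684 ang -116.5
disc px [ 64.7 258.7] c [0.4503 0.5709] r 0.2387 
disc px [207.3 261.6] c [0.4381 0.3651] r 0.0244 
disc px [112.1 316.9] c [0.2864 0.6438] r 0.0783 
disc px [135.6 320.1] c [0.2718 0.6282] r 0.0983 
disc px [359.  329.5] c [103.7788 284.015 ] r 302.3718
```

```bash
python3 - <<'E'
from h import *
go(.4654,-.2144,.029)
E
```

```text
go [ 0.4654 -0.2144  0.029 ] units [4.2  0.29 8.41] yaw_y -153.06 q1 -17.6 q6 -134.5
```

>>> apply_moves(commands=[[0.8,0.06,0.8,0],[0.8,0.06,0.8,0],[0.8,0.06,0.8,0],[0.9,0.06,0.8,0],[0.9,0.05,0.8,0]])

```text
clock: 19.25
eef_pos: [0.4656, -0.2153, 0.1168]
tool_rot: [0.852, -0.523, 0.0, -0.0]
ft_force: [-0.3, -0.3, -1.0]
grip_width: 0.0854
grasp_force: 0.0
```

>>> apply_moves(commands=[[0,0,0.8,0],[0,0,0.8,0],[0,0,0.8,0],[0,0,0,0],[0,0,0,0]])

```text
clock: 19.67
eef_pos: [0.4645, -0.2145, 0.0688]
tool_rot: [0.852, -0.523, -0.001, 0.0]
ft_force: [0.0, -0.5, 0.6]
grip_width: 0.0856
grasp_force: 0.0
```

```bash
python3 - <<'E'
from h import *
go(.4654,-.2144,.029)
E
```

```text
go [ 0.4654 -0.2144  0.029 ] units [ 0.02 -0.05  1.99] yaw_y -153.09 q1 -24.8 q6 -141.7
```

>>> apply_moves(commands=[[0,-0.05,0.6,0],[0,0,0.6,0],[0,0,0.5,0],[0,0,0.3,0],[0,0,0,0]])

```text
clock: 20.08
eef_pos: [0.4654, -0.2143, 0.0289]
tool_rot: [0.852, -0.523, -0.001, 0.0]
ft_force: [0.1, 0.4, -0.3]
grip_width: 0.0854
grasp_force: 0.0
```

>>> apply_moves(commands=[[0,0,0,0],[0,0,0,0],[0,0,0,0],[0,0,0,0],[0,0,0,0]], claw=1)

```text
clock: 20.5
eef_pos: [0.4665, -0.2151, 0.0311]
tool_rot: [0.852, -0.524, 0.001, -0.0]
ft_force: [-2.1, 0.4, 5.5]
grip_width: 0.059
grasp_force: 62.9
```

>>> apply_moves(commands=[[0,0,0,0],[0,0,0,0],[0,0,0,0],[0,0,0,0],[0,0,0,0]])

```text
clock: 20.92
eef_pos: [0.4665, -0.2151, 0.0311]
tool_rot: [0.852, -0.524, 0.001, -0.0]
ft_force: [-2.0, 0.9, 5.6]
grip_width: 0.0592
grasp_force: 62.9
```

>>> apply_moves(commands=[[0,0,-0.4,0],[0,0,-0.8,0],[0,0,-0.8,0],[0,0,-0.8,0],[0,0,-0.6,0]])

```text
clock: 21.33
eef_pos: [0.4664, -0.215, 0.0996]
tool_rot: [0.852, -0.524, 0.001, -0.0]
ft_force: [0.8, -1.2, -1.7]
grip_width: 0.059
grasp_force: 64.5
```

>>> apply_moves(commands=[[0,0,-0.5,-0.1],[0,0,-0.4,-0.1],[0,0,0,-0.05],[0,0,0,0],[0,0,0,0]])

```text
clock: 21.75
eef_pos: [0.4659, -0.2148, 0.116]
tool_rot: [0.913, -0.409, 0.0, -0.0]
ft_force: [0.4, 0.3, -1.5]
grip_width: 0.0592
grasp_force: 64.6
```

```bash
python3 - <<'E'
from h import *
pose();go(.5630,.0244,.12,206.9+15.1-360)
E
```

```text
t 21.75 [ 0.4659 -0.2148  0.116 ] [ 0.913 -0.409  0.    -0.   ] F [ 0.4  0.3 -1.5] w 0.0592 q6 -156.5
go [0.563  0.0244 0.12  ] units [ -5.68 -11.59  -0.2 ] yaw_y -138.23 q1 -24.8 q6 -156.5
  roll units to yaw -138.0 : -0.004
```

>>> apply_moves(commands=[[-0.3,-0.6,0,0],[-0.44,-0.9,0,0],[-0.44,-0.9,0,0],[-0.44,-0.9,0,0],[-0.44,-0.9,0,0]])

```text
clock: 22.17
eef_pos: [0.5008, -0.1272, 0.1152]
tool_rot: [0.913, -0.409, -0.0, 0.0]
ft_force: [0.2, 0.1, -1.2]
grip_width: 0.059
grasp_force: 64.7
```

>>> apply_moves(commands=[[-0.44,-0.9,0,0],[-0.44,-0.9,0,0],[-0.44,-0.9,0,0],[-0.44,-0.9,0,0],[-0.44,-0.9,0,0]])

```text
clock: 22.58
eef_pos: [0.5385, -0.0342, 0.1152]
tool_rot: [0.913, -0.409, -0.001, 0.0]
ft_force: [0.8, -0.7, -1.4]
grip_width: 0.0587
grasp_force: 64.7
```

>>> apply_moves(commands=[[-0.44,-0.9,0,0],[-0.44,-0.9,0,0],[-0.44,-0.9,0,0],[-0.1,-0.2,0,0],[0,0,0,0]])

```text
clock: 23.0
eef_pos: [0.563, 0.0259, 0.1151]
tool_rot: [0.913, -0.407, -0.0, 0.0]
ft_force: [-0.6, 0.8, -1.1]
grip_width: 0.0592
grasp_force: 64.7
```

>>> apply_moves(commands=[[0,0,0.5,0],[0,0,0.5,0],[0,0,0.4,0],[0,0,0,0],[0,0,0,0]])

```text
clock: 23.42
eef_pos: [0.5616, 0.0239, 0.0862]
tool_rot: [0.913, -0.408, -0.001, 0.001]
ft_force: [-0.9, -0.3, -1.5]
grip_width: 0.0588
grasp_force: 64.7
```

```bash
python3 - <<'E'
from h import *
pose();go(.5630,.0244,.078,-138);c=snap('wrist','w7.png');discs(c,bot.get_obs()['eef_pos'][2]-.011)
E
```

```text
t 23.4167 [0.5616 0.0239 0.0862] [ 0.913 -0.408 -0.001  0.001] F [-0.9 -0.3 -1.5] w 0.0588 q6 -129.4
go [0.563  0.0244 0.078 ] units [ 0.03 -0.07  0.41] yaw_y -138.21 q1 2.4 q6 -129.4
  roll units to yaw -138 : -0.004
disc px [316.2 254. ] c [0.5648 0.0237] r 0.0324 notch px [290.4 218.4] r 0.0234 ang -25.6
```

>>> apply_moves(commands=[[0.03,-0.07,0.12,0],[0,0,0.12,0],[0,0,0.1,0],[0,0,0.08,0],[0,0,0,0]])

```text
clock: 23.88
eef_pos: [0.564, 0.0252, 0.0787]
tool_rot: [0.913, -0.408, -0.0, 0.0]
ft_force: [0.0, -0.3, -1.8]
grip_width: 0.0584
grasp_force: 64.7
```

>>> apply_moves(commands=[[0,0,0.05,0],[0,0,0,0],[0,0,0,0],[0,0,0,0],[0,0,0,0]])

```text
clock: 24.3
eef_pos: [0.5644, 0.0252, 0.0782]
tool_rot: [0.913, -0.408, 0.0, -0.0]
ft_force: [1.3, 0.2, -1.1]
grip_width: 0.0587
grasp_force: 64.7
```

>>> apply_moves(commands=[[0,0.08,0.05,0],[0,0,0.04,0],[0,0,0.03,0],[0,0,0,0],[0,0,0,0]])

```text
clock: 24.72
eef_pos: [0.5629, 0.0239, 0.0761]
tool_rot: [0.913, -0.408, 0.0, 0.0]
ft_force: [-2.8, -0.3, 4.2]
grip_width: 0.0587
grasp_force: 65.4
```

>>> apply_moves(commands=[[0,0,0,0],[0,0,0,0],[0,0,0,0],[0,0,-0.2,0],[0,0,-0.3,0]], claw=0)

```text
clock: 25.13
eef_pos: [0.5626, 0.0241, 0.0853]
tool_rot: [0.913, -0.408, -0.001, 0.0]
ft_force: [-0.2, -0.2, 0.1]
grip_width: 0.0855
grasp_force: 0.0
```

>>> apply_moves(commands=[[0,0,-0.8,0],[0,0,-1,0],[-0.6,0,-1,0],[-1,0,-1,0],[-1,0,-1,0]])

```text
clock: 25.55
eef_pos: [0.5284, 0.0629, 0.1832]
tool_rot: [0.913, -0.408, 0.0, -0.0]
ft_force: [-0.2, 0.2, 0.6]
grip_width: 0.0852
grasp_force: 0.0
```

>>> apply_moves(commands=[[-0.9,0,-1,0],[0,0,-0.8,0],[0,0,0,0],[0,0,0,0],[0,0,0,0]])

```text
clock: 25.97
eef_pos: [0.5163, 0.076, 0.2173]
tool_rot: [0.913, -0.408, -0.0, 0.0]
ft_force: [0.2, -0.1, -0.5]
grip_width: 0.0855
grasp_force: 0.0
```

```bash
cat >>h.py <<'E'
def mark(c):
    h=cv2.cvtColor(c['image'],cv2.COLOR_BGR2HSV)
    for x in blobs((h[...,2]<60),60,1500):
        p=cast(c,x[0],.025,True)[0]
        if .05<np.hypot(p[0]-.563,p[1]-.0247)<.07: print('mark',x[0].round(),p.round(4),np.degrees(np.arctan2(p[1]-.0247,p[0]-.5629)).round(1))
E
python3 - <<'E'
from h import *
pose();c=snap('wrist','w8.png');mark(c);discs(c,.065)
E
```

```text
t 25.9667 [0.5163 0.076  0.2173] [ 0.913 -0.408 -0.     0.   ] F [ 0.2 -0.1 -0.5] w 0.0855 q6 -123.5
mark [294.  55.] [ 0.6197 -0.0073  0.025 ] -29.4
disc px [315.1 115.6] c [0.5632 0.0244] r 0.0318 notch px [304.9  86.6] r 0.0263 ang -29.2
disc px [182.6 224. ] c [0.5945 0.1883] r 0.0179 notch px [177.9 211. ] r 0.0133 ang -36.8
disc px [141.1 287.3] c [0.5919 0.2973] r 0.0187 notch px [133.5 291.5] r 0.0127 ang 66.3
```

>>> apply_moves(commands=[[-0.9,-0.9,0,0],[-0.9,-0.9,0,0],[-0.9,-0.9,0,0],[-0.9,-0.9,0,0],[-0.9,-0.9,0,0]])

```text
clock: 26.43
eef_pos: [0.523, 0.2037, 0.216]
tool_rot: [0.913, -0.408, -0.001, 0.001]
ft_force: [0.5, -0.0, 0.4]
grip_width: 0.0851
grasp_force: 0.0
```

>>> apply_moves(commands=[[-0.9,-0.9,0,0],[-0.9,-0.9,0,0],[-0.9,-0.9,0,0],[-0.9,-0.9,0,0],[-0.9,-0.9,0,0]])

```text
clock: 26.85
eef_pos: [0.5301, 0.3309, 0.2157]
tool_rot: [0.913, -0.408, -0.001, 0.001]
ft_force: [1.3, -0.8, -0.4]
grip_width: 0.0856
grasp_force: 0.0
```

>>> apply_moves(commands=[[-0.9,-0.9,0,0],[-0.9,-0.9,0,0],[-0.9,-0.9,0,0],[0,0,0,0],[0,0,0,0]])

```text
clock: 27.27
eef_pos: [0.534, 0.4072, 0.215]
tool_rot: [0.913, -0.407, -0.001, 0.002]
ft_force: [0.5, -0.1, -0.6]
grip_width: 0.0852
grasp_force: 0.0
```

```bash
python3 - <<'E'
from h import *
pose();c=snap('wrist','w9.png');discs(c,.02); go(.59,.3497,.029)
E
```

```text
t 27.2667 [0.534  0.4072 0.215 ] [ 0.913 -0.407 -0.001  0.002] F [ 0.5 -0.1 -0.6] w 0.0852 q6 -94.6
disc px [388.8  13.8] c [0.5995 0.2195] r 0.0224 
disc px [310.3 104.1] c [0.5902 0.3499] r 0.0275 notch px [329.1 116.6] r 0.0218 ang -171.9
disc px [404.5 209.9] c [0.4393 0.3642] r 0.0253 notch px [399.1 227.6] r 0.0204 ang 118.3
go [0.59   0.3497 0.029 ] units [ 3.96 -0.23  9.33] yaw_y -138.13 q1 37.3 q6 -94.6
```

View pics/w8.png

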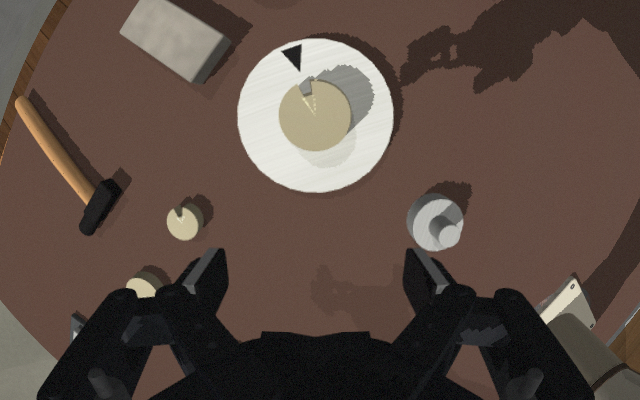

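disc62 sits centred on disc69 at (315,115), notch facing the triangle at (294,55). Next is disc55.

>>> apply_moves(commands=[[0.8,-0.05,0.9,0],[0.8,-0.05,0.9,0],[0.8,-0.05,0.9,0],[0.8,-0.05,0.9,0],[0.8,-0.05,0.9,0]])

```text
clock: 27.73
eef_pos: [0.5921, 0.3479, 0.1266]
tool_rot: [0.913, -0.409, -0.0, 0.001]
ft_force: [0.2, -0.1, 0.1]
grip_width: 0.0855
grasp_force: 0.0
```

>>> apply_moves(commands=[[0,0,0.9,0],[0,0,0.9,0],[0,0,0.9,0],[0,0,0,0],[0,0,0,0]])

```text
clock: 28.15
eef_pos: [0.5908, 0.3483, 0.0723]
tool_rot: [0.913, -0.409, -0.001, 0.002]
ft_force: [0.4, -0.7, 0.5]
grip_width: 0.0853
grasp_force: 0.0
```

```bash
python3 - <<'E'
from h import *
pose();go(.5902,.3499,.03)
E
```

```text
t 28.15 [0.5908 0.3483 0.0723] [ 0.913 -0.409 -0.001  0.002] F [ 0.4 -0.7  0.5] w 0.0853 q6 -101.2
go [0.5902 0.3499 0.03  ] units [-0.08 -0.04  2.11] yaw_y -138.24 q1 30.5 q6 -101.2
```

>>> apply_moves(commands=[[-0.08,-0.04,0.6,0],[0,0,0.6,0],[0,0,0.6,0],[0,0,0.3,0],[0,0,0,0]])

```text
clock: 28.57
eef_pos: [0.5895, 0.3513, 0.029]
tool_rot: [0.913, -0.408, -0.001, 0.002]
ft_force: [-0.8, -0.4, -1.5]
grip_width: 0.0853
grasp_force: 0.0
```

>>> apply_moves(commands=[[0,0,0,0],[0,0,0,0],[0,0,0,0],[0,0,0,0],[0,0,0,0]], claw=1)

```text
clock: 28.98
eef_pos: [0.592, 0.3526, 0.0332]
tool_rot: [0.913, -0.408, 0.001, -0.001]
ft_force: [-0.2, 0.5, 4.6]
grip_width: 0.0516
grasp_force: 63.0
```

>>> apply_moves(commands=[[0,0,0,0],[0,0,0,0],[0,0,0,0],[0,0,0,0],[0,0,0,0]])

```text
clock: 29.4
eef_pos: [0.592, 0.3527, 0.0332]
tool_rot: [0.913, -0.408, 0.001, -0.001]
ft_force: [-0.9, 1.2, 6.2]
grip_width: 0.0517
grasp_force: 63.1
```

>>> apply_moves(commands=[[0,0,-0.4,0],[0,0,-0.8,0],[0,0,-0.8,0],[0,0,-0.8,0],[0,0,-0.8,0]])

```text
clock: 29.82
eef_pos: [0.5906, 0.3518, 0.1038]
tool_rot: [0.913, -0.408, -0.001, 0.001]
ft_force: [-0.0, 0.2, -2.0]
grip_width: 0.0522
grasp_force: 62.8
```

>>> apply_moves(commands=[[0,0,-0.8,0.05],[0,0,-0.8,0.1],[0,0,-0.8,0.1],[0,0,0,0.1],[0,0,0,0.1]])

```text
clock: 30.23
eef_pos: [0.5917, 0.3524, 0.1533]
tool_rot: [0.791, -0.612, 0.0, -0.001]
ft_force: [-0.6, -0.5, -1.4]
grip_width: 0.0517
grasp_force: 62.8
```

>>> apply_moves(commands=[[0,0,0,0.1],[0,0,0,0.1],[0,0,0,0.1],[0,0,0,0.1],[0,0,0,0.1]])

```text
clock: 30.65
eef_pos: [0.5907, 0.3518, 0.1511]
tool_rot: [-0.606, 0.796, 0.0, -0.001]
ft_force: [0.2, -0.3, -0.9]
grip_width: 0.0518
grasp_force: 62.8
```

>>> apply_moves(commands=[[0,0,0,0.1],[0,0,0,0.1],[0,0,0,0.1],[0,0,0,0.1],[0,0,0,0.1]])

```text
clock: 31.07
eef_pos: [0.5907, 0.3518, 0.1512]
tool_rot: [-0.379, 0.925, -0.0, -0.001]
ft_force: [-0.5, 0.0, -1.6]
grip_width: 0.0517
grasp_force: 62.8
```

>>> apply_moves(commands=[[0,0,0,0.1],[0,0,0,0.1],[0,0,0,0.1],[0,0,0,0.1],[0,0,0,0.1]])

```text
clock: 31.48
eef_pos: [0.5907, 0.3519, 0.1512]
tool_rot: [-0.127, 0.992, -0.0, -0.001]
ft_force: [-0.6, 0.4, -2.0]
grip_width: 0.0519
grasp_force: 62.8
```

>>> apply_moves(commands=[[0,0,0,0.1],[0,0,0,0.1],[0,0,0,0.1],[0,0,0,0.1],[0,0,0,0.1]])

```text
clock: 31.9
eef_pos: [0.5907, 0.3519, 0.1511]
tool_rot: [0.134, 0.991, -0.001, -0.001]
ft_force: [0.6, 0.1, -2.4]
grip_width: 0.0518
grasp_force: 62.8
```

>>> apply_moves(commands=[[0,0,0,0.1],[0,0,0,0.1],[0,0,0,0.1],[0,0,0,0.1],[0,0,0,0.1]])

```text
clock: 32.32
eef_pos: [0.5907, 0.3519, 0.1511]
tool_rot: [0.386, 0.922, -0.001, -0.0]
ft_force: [0.5, 0.4, -1.7]
grip_width: 0.0516
grasp_force: 62.8
```

>>> apply_moves(commands=[[0,0,0,0.1],[0,0,0,0.1],[0,0,0,0.1],[0,0,0,0.1],[0,0,0,0.1]])

```text
clock: 32.73
eef_pos: [0.5907, 0.3518, 0.1511]
tool_rot: [0.612, 0.791, -0.001, -0.0]
ft_force: [-0.4, -0.1, -2.0]
grip_width: 0.0516
grasp_force: 62.8
```

>>> apply_moves(commands=[[0,0,0,0.1],[0,0,0,0.06],[0,0,0,0],[0,0,0,0],[0,0,0,0]])

```text
clock: 33.15
eef_pos: [0.5909, 0.352, 0.1514]
tool_rot: [0.673, 0.739, -0.0, -0.0]
ft_force: [-1.0, -0.4, -1.9]
grip_width: 0.0515
grasp_force: 62.8
```

```bash
python3 - <<'E'
from h import *
pose();go(.5631,.0244,.15,-138.2+143.1)
E
```

```text
t 33.15 [0.5909 0.352  0.1514] [ 0.673  0.739 -0.    -0.   ] F [-1.  -0.4 -1.9] w 0.0515 q6 115.4
go [0.5631 0.0244 0.15  ] units [-16.18  -2.91   0.08] yaw_y 5.34 q1 30.8 q6 115.4
  roll units to yaw 4.9 : 0.007
```

>>> apply_moves(commands=[[-0.5,-0.1,0,0],[-0.95,-0.17,0,0],[-0.95,-0.17,0,0],[-0.95,-0.17,0,0],[-0.95,-0.17,0,0]])

```text
clock: 33.57
eef_pos: [0.5831, 0.2635, 0.1517]
tool_rot: [0.674, 0.739, -0.0, 0.0]
ft_force: [0.3, 1.1, -1.2]
grip_width: 0.0513
grasp_force: 62.8
```

>>> apply_moves(commands=[[-0.95,-0.17,0,0],[-0.95,-0.17,0,0],[-0.95,-0.17,0,0],[-0.95,-0.17,0,0],[-0.95,-0.17,0,0]])

```text
clock: 33.98
eef_pos: [0.5748, 0.1672, 0.1519]
tool_rot: [0.674, 0.739, -0.0, 0.0]
ft_force: [0.1, 0.3, -1.5]
grip_width: 0.0521
grasp_force: 62.8
```

>>> apply_moves(commands=[[-0.95,-0.17,0,0],[-0.95,-0.17,0,0],[-0.95,-0.17,0,0],[-0.95,-0.17,0,0],[-0.95,-0.17,0,0]])

```text
clock: 34.4
eef_pos: [0.5664, 0.0711, 0.1519]
tool_rot: [0.674, 0.739, -0.0, 0.0]
ft_force: [0.3, 0.2, -1.7]
grip_width: 0.0518
grasp_force: 62.8
```

>>> apply_moves(commands=[[-0.95,-0.17,0,0],[-0.95,-0.17,0,0],[-0.5,-0.1,0,0],[0,0,0.5,0],[0,0,0.5,0]])

```text
clock: 34.82
eef_pos: [0.5631, 0.0238, 0.1317]
tool_rot: [0.674, 0.738, 0.001, 0.001]
ft_force: [0.2, -0.1, -1.3]
grip_width: 0.052
grasp_force: 62.8
```

>>> apply_moves(commands=[[0,0,0.5,0],[0,0,0.5,0],[0,0,0,0],[0,0,0,0],[0,0,0,0]])

```text
clock: 35.23
eef_pos: [0.5628, 0.0248, 0.1115]
tool_rot: [0.673, 0.739, -0.0, -0.0]
ft_force: [0.1, -0.6, -0.7]
grip_width: 0.0514
grasp_force: 62.8
```

```bash
python3 - <<'E'
from h import *
pose();go(.5631,.0244,.0992,4.9);c=snap('wrist','w10.png');discs(c,bot.get_obs()['eef_pos'][2]-.013)
E
```

```text
t 35.2333 [0.5628 0.0248 0.1115] [ 0.673  0.739 -0.    -0.   ] F [ 0.1 -0.6 -0.7] w 0.0514 q6 87.2
go [0.5631 0.0244 0.0992] units [-0.02  0.01  0.61] yaw_y 5.33 q1 2.5 q6 87.2
  roll units to yaw 4.9 : 0.007
disc px [314.3 238.5] c [0.5638 0.0338] r 0.0332 notch px [350.5 279.6] r 0.0238 ang -43.2
```

>>> apply_moves(commands=[[0,0,0.2,0],[0,0,0.15,0],[0,0,0.1,0],[0,0,0.08,0],[0,0,0,0]])

```text
clock: 35.7
eef_pos: [0.5624, 0.0241, 0.1007]
tool_rot: [0.674, 0.739, -0.0, -0.0]
ft_force: [-0.6, 0.5, -1.0]
grip_width: 0.0515
grasp_force: 62.8
```

>>> apply_moves(commands=[[0,0,0.05,0],[0,0,0,0],[0,0,0,0],[0,0,0,0],[0,0,0,0]])

```text
clock: 36.12
eef_pos: [0.5628, 0.0241, 0.1002]
tool_rot: [0.674, 0.739, 0.0, 0.0]
ft_force: [-0.0, 0.3, -1.5]
grip_width: 0.0515
grasp_force: 62.8
```

>>> apply_moves(commands=[[0,0,0.05,0],[0,0,0.04,0],[0,0,0.02,0],[0,0,0,0],[0,0,0,0]])

```text
clock: 36.53
eef_pos: [0.5628, 0.0241, 0.0982]
tool_rot: [0.674, 0.739, 0.0, 0.0]
ft_force: [-1.5, 0.5, 1.3]
grip_width: 0.0516
grasp_force: 63.2
```

>>> apply_moves(commands=[[0,0,0,0],[0,0,0,0],[0,0,0,0],[0,0,-0.2,0],[0,0,-0.3,0]], claw=0)

```text
clock: 36.95
eef_pos: [0.5622, 0.0241, 0.1076]
tool_rot: [0.674, 0.739, -0.001, -0.001]
ft_force: [0.1, -0.2, 0.4]
grip_width: 0.0852
grasp_force: 0.0
```

>>> apply_moves(commands=[[0,0,-0.8,0],[0,0,-1,0],[-0.6,0,-1,0],[-1,0,-1,0],[-1,0,-1,0]])

```text
clock: 37.37
eef_pos: [0.5676, -0.0276, 0.2057]
tool_rot: [0.673, 0.739, 0.0, 0.0]
ft_force: [0.3, 0.2, 0.7]
grip_width: 0.0857
grasp_force: 0.0
```

>>> apply_moves(commands=[[-0.9,0,-1,0],[0,0,-0.3,0],[0,0,0,0],[0,0,0,0],[0,0,0,0]])

```text
clock: 37.78
eef_pos: [0.5684, -0.0447, 0.2287]
tool_rot: [0.674, 0.739, -0.001, -0.001]
ft_force: [0.5, -0.0, -1.0]
grip_width: 0.0856
grasp_force: 0.0
```

```bash
python3 - <<'E'
from h import *
pose();c=snap('wrist','w11.png');mark(c);discs(c,.085)
E
```

```text
t 37.7833 [ 0.5684 -0.0447  0.2287] [ 0.674  0.739 -0.001 -0.001] F [ 0.5 -0.  -1. ] w 0.0856 q6 80.2
mark [367. 151.] [ 0.6196 -0.0072  0.025 ] -29.4
disc px [316.  115.2] c [0.5632 0.0243] r 0.0296 notch px [340.6 131.9] r 0.0244 ang -28.8
```

>>> apply_moves(commands=[[0.95,-0.25,0,0],[0.95,-0.25,0,0],[0.95,-0.25,0,0],[0.95,-0.25,0,0],[0.95,-0.25,0,0]])

```text
clock: 38.25
eef_pos: [0.5342, 0.0483, 0.2284]
tool_rot: [0.673, 0.739, -0.001, -0.001]
ft_force: [0.1, -0.1, 0.5]
grip_width: 0.0854
grasp_force: 0.0
```

>>> apply_moves(commands=[[0.95,-0.25,0,0],[0.95,-0.25,0,0],[0.95,-0.25,0,0],[0.95,-0.25,0,0],[0.95,-0.25,0,0]])

```text
clock: 38.67
eef_pos: [0.5004, 0.1405, 0.2286]
tool_rot: [0.673, 0.739, -0.001, -0.001]
ft_force: [-0.5, 0.5, 0.3]
grip_width: 0.0856
grasp_force: 0.0
```

>>> apply_moves(commands=[[0.95,-0.25,0,0],[0.95,-0.25,0,0],[0.95,-0.25,0,0],[0.95,-0.25,0,0],[0.95,-0.25,0,0]])

```text
clock: 39.08
eef_pos: [0.4667, 0.2326, 0.2286]
tool_rot: [0.673, 0.739, -0.001, -0.001]
ft_force: [0.7, 0.2, 0.4]
grip_width: 0.0856
grasp_force: 0.0
```

>>> apply_moves(commands=[[0.95,-0.25,0,0],[0.95,-0.25,0,0],[0.95,-0.25,0,0],[0,0,0,0],[0,0,0,0]])

```text
clock: 39.5
eef_pos: [0.4468, 0.2877, 0.2287]
tool_rot: [0.673, 0.74, -0.001, -0.0]
ft_force: [-0.1, 0.5, 0.3]
grip_width: 0.0852
grasp_force: 0.0
```

```bash
python3 - <<'E'
from h import *
pose();c=snap('wrist','w12.png');discs(c,.02); go(.4385,.364,.029)
E
```

```text
t 39.5 [0.4468 0.2877 0.2287] [ 0.673  0.74  -0.001 -0.   ] F [-0.1  0.5  0.3] w 0.0852 q6 117.3
disc px [313.8 109.4] c [0.4373 0.3638] r 0.0241 notch px [306.8  92.3] r 0.0185 ang 117.2
disc px [433.6 243.2] c [0.5966 0.2218] r 0.0216 notch px [439.9 256. ] r 0.0195 ang -46.0
disc px [ 41.7 329.1] c [-0.1014 -0.0595] r 0.1835 notch px [ 29. 363.] r 0.2021 ang -126.4
go [0.4385 0.364  0.029 ] units [ 3.89 -0.05  9.99] yaw_y 5.37 q1 32.7 q6 117.3
```

View pics/w11.png

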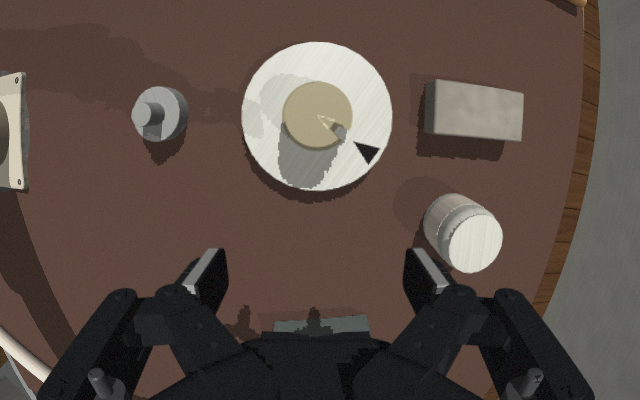

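disc55 sits on the stack at (317,115), notch towards the triangle at (367,151). The tin and block are undisturbed. Next is disc48.

>>> apply_moves(commands=[[0.78,-0.02,0.9,0],[0.78,-0.02,0.9,0],[0.78,-0.02,0.9,0],[0.78,-0.02,0.9,0],[0.78,-0.02,0.9,0]])

```text
clock: 39.97
eef_pos: [0.4391, 0.3637, 0.1388]
tool_rot: [0.674, 0.738, -0.0, 0.0]
ft_force: [0.0, 0.1, -0.8]
grip_width: 0.0856
grasp_force: 0.0
```

>>> apply_moves(commands=[[0,0,0.9,0],[0,0,0.9,0],[0,0,0.9,0],[0,0,0.7,0],[0,0,0,0]])

```text
clock: 40.38
eef_pos: [0.4372, 0.3616, 0.0682]
tool_rot: [0.674, 0.738, -0.004, -0.0]
ft_force: [-1.2, 0.3, -0.9]
grip_width: 0.0851
grasp_force: 0.0
```

```bash
python3 - <<'E'
from h import *
pose();go(.4373,.3638,.03)
E
```

```text
t 40.3833 [0.4372 0.3616 0.0682] [ 0.674  0.738 -0.004 -0.   ] F [-1.2  0.3 -0.9] w 0.0851 q6 124.4
go [0.4373 0.3638 0.03  ] units [0.12 0.03 1.91] yaw_y 5.2 q1 39.6 q6 124.4
```

>>> apply_moves(commands=[[0.08,0,0.6,0],[0,0,0.6,0],[0,0,0.5,0],[0,0,0.2,0],[0,0,0,0]])

```text
clock: 40.8
eef_pos: [0.4384, 0.3649, 0.0331]
tool_rot: [0.674, 0.739, -0.001, -0.0]
ft_force: [-0.6, -0.4, 0.3]
grip_width: 0.0853
grasp_force: 0.0
```

>>> apply_moves(commands=[[0,0,0,0],[0,0,0,0],[0,0,0,0],[0,0,0,0],[0,0,0,0]], claw=1)

```text
clock: 41.22
eef_pos: [0.4394, 0.3664, 0.0354]
tool_rot: [0.674, 0.739, 0.001, 0.0]
ft_force: [-1.4, -0.6, 4.8]
grip_width: 0.0447
grasp_force: 60.3
```

>>> apply_moves(commands=[[0,0,0,0],[0,0,0,0],[0,0,0,0],[0,0,0,0],[0,0,0,0]])

```text
clock: 41.63
eef_pos: [0.4394, 0.3663, 0.0354]
tool_rot: [0.674, 0.739, 0.001, 0.0]
ft_force: [-1.2, -1.1, 5.7]
grip_width: 0.0445
grasp_force: 60.3
```

>>> apply_moves(commands=[[0,0,-0.4,0],[0,0,-0.8,0],[0,0,-0.8,0],[0,0,-0.8,0],[0,0,-0.8,0]])

```text
clock: 42.05
eef_pos: [0.4388, 0.3658, 0.1071]
tool_rot: [0.674, 0.739, 0.0, 0.0]
ft_force: [-0.2, 0.5, -0.5]
grip_width: 0.0443
grasp_force: 61.2
```

>>> apply_moves(commands=[[0,0,-0.8,-0.05],[0,0,-0.8,-0.1],[0,0,-0.8,-0.1],[0,0,-0.8,-0.1],[0,0,0,-0.1]])

```text
clock: 42.47
eef_pos: [0.4404, 0.3671, 0.1743]
tool_rot: [0.481, 0.877, 0.003, 0.001]
ft_force: [0.4, 0.5, -0.6]
grip_width: 0.044
grasp_force: 61.3
```

>>> apply_moves(commands=[[0,0,0,-0.1],[0,0,0,-0.1],[0,0,0,-0.1],[0,0,0,-0.1],[0,0,0,-0.1]])

```text
clock: 42.88
eef_pos: [0.4387, 0.3658, 0.1704]
tool_rot: [0.237, 0.971, 0.0, 0.0]
ft_force: [0.2, -0.6, -0.8]
grip_width: 0.0444
grasp_force: 61.3
```

>>> apply_moves(commands=[[0,0,0,-0.1],[0,0,0,-0.1],[0,0,0,-0.1],[0,0,0,-0.1],[0,0,0,-0.1]])

```text
clock: 43.3
eef_pos: [0.4387, 0.3657, 0.1704]
tool_rot: [-0.022, 1.0, 0.0, 0.0]
ft_force: [-1.0, -0.4, 0.1]
grip_width: 0.0443
grasp_force: 61.3
```

>>> apply_moves(commands=[[0,0,0,-0.1],[0,0,0,-0.1],[0,0,0,-0.1],[0,0,0,-0.1],[0,0,0,-0.1]])

```text
clock: 43.72
eef_pos: [0.4387, 0.3657, 0.1703]
tool_rot: [-0.28, 0.96, -0.0, 0.0]
ft_force: [-0.3, 1.0, -1.7]
grip_width: 0.0444
grasp_force: 61.3
```

>>> apply_moves(commands=[[0,0,0,-0.1],[0,0,0,-0.1],[0,0,0,-0.1],[0,0,0,-0.1],[0,0,0,-0.1]])

```text
clock: 44.13
eef_pos: [0.4387, 0.3658, 0.1704]
tool_rot: [-0.519, 0.855, -0.0, 0.0]
ft_force: [-0.3, 0.3, -0.7]
grip_width: 0.0442
grasp_force: 61.3
```

>>> apply_moves(commands=[[0,0,0,-0.1],[0,0,0,-0.1],[0,0,0,-0.1],[0,0,0,-0.1],[0,0,0,-0.1]])

```text
clock: 44.55
eef_pos: [0.4387, 0.3658, 0.1704]
tool_rot: [0.723, -0.691, 0.0, -0.0]
ft_force: [-0.3, 0.8, -1.6]
grip_width: 0.0444
grasp_force: 61.3
```

>>> apply_moves(commands=[[0,0,0,-0.1],[0,0,0,-0.1],[0,0,0,-0.1],[0,0,0,-0.1],[0,0,0,-0.1]])

```text
clock: 44.97
eef_pos: [0.4387, 0.3657, 0.1704]
tool_rot: [0.877, -0.481, 0.0, -0.0]
ft_force: [0.2, 0.1, -0.5]
grip_width: 0.0443
grasp_force: 61.3
```

>>> apply_moves(commands=[[0,0,0,-0.1],[0,0,0,0],[0,0,0,0],[0,0,0,0],[0,0,0,0]])

```text
clock: 45.38
eef_pos: [0.4388, 0.3658, 0.17]
tool_rot: [0.899, -0.437, 0.0, -0.0]
ft_force: [-0.7, 0.2, -1.2]
grip_width: 0.0447
grasp_force: 61.3
```

```bash
python3 - <<'E'
from h import *
pose();go(.5632,.0244,.165,5.2+213.2-360)
E
```

```text
t 45.3833 [0.4388 0.3658 0.17  ] [ 0.899 -0.437  0.    -0.   ] F [-0.7  0.2 -1.2] w 0.0447 q6 -88.4
go [0.5632 0.0244 0.165 ] units [17.26  5.66  0.25] yaw_y -141.82 q1 39.8 q6 -88.4
  roll units to yaw -141.6 : -0.004
```

>>> apply_moves(commands=[[0.6,0.2,0,0],[0.95,0.31,0,0],[0.95,0.31,0,0],[0.95,0.31,0,0],[0.95,0.31,0,0]])

```text
clock: 45.8
eef_pos: [0.471, 0.2773, 0.1699]
tool_rot: [0.9, -0.437, 0.0, 0.0]
ft_force: [0.6, -0.1, -0.9]
grip_width: 0.0443
grasp_force: 61.3
```

>>> apply_moves(commands=[[0.95,0.31,0,0],[0.95,0.31,0,0],[0.95,0.31,0,0],[0.95,0.31,0,0],[0.95,0.31,0,0]])

```text
clock: 46.22
eef_pos: [0.5054, 0.1833, 0.17]
tool_rot: [0.9, -0.437, 0.0, 0.0]
ft_force: [-0.2, -0.2, 0.1]
grip_width: 0.0442
grasp_force: 61.3
```

>>> apply_moves(commands=[[0.95,0.31,0,0],[0.95,0.31,0,0],[0.95,0.31,0,0],[0.95,0.31,0,0],[0.95,0.31,0,0]])

```text
clock: 46.63
eef_pos: [0.5398, 0.0895, 0.17]
tool_rot: [0.899, -0.437, 0.0, 0.0]
ft_force: [-1.1, 0.5, -1.1]
grip_width: 0.0445
grasp_force: 61.3
```

>>> apply_moves(commands=[[0.95,0.31,0,0],[0.95,0.31,0,0],[0.95,0.31,0,0],[0.6,0.2,0,0],[0,0,0,0]])

```text
clock: 47.05
eef_pos: [0.5653, 0.0202, 0.1699]
tool_rot: [0.899, -0.438, 0.0, 0.0]
ft_force: [-0.3, 0.6, -1.7]
grip_width: 0.0446
grasp_force: 61.3
```

>>> apply_moves(commands=[[0,0,0.5,0],[0,0,0.5,0],[0,0,0.5,0],[0,0,0.4,0],[0,0,0,0]])

```text
clock: 47.47
eef_pos: [0.5625, 0.0239, 0.1289]
tool_rot: [0.9, -0.436, -0.002, 0.001]
ft_force: [-0.0, 0.4, -0.5]
grip_width: 0.0444
grasp_force: 61.3
```

```bash
python3 - <<'E'
from h import *
pose();go(.5632,.0244,.1204,-141.6);c=snap('wrist','w13.png');discs(c,bot.get_obs()['eef_pos'][2]-.0154)
E
```

```text
t 47.4667 [0.5625 0.0239 0.1289] [ 0.9   -0.436 -0.002  0.001] F [-0.   0.4 -0.5] w 0.0444 q6 -125.9
go [0.5632 0.0244 0.1204] units [ 0.   -0.04  0.42] yaw_y -141.66 q1 2.4 q6 -125.9
  roll units to yaw -141.6 : -0.001
disc px [316.3 241.7] c [0.5701 0.0205] r 0.0307 notch px [305.5 205.3] r 0.0214 ang -49.6
```

>>> apply_moves(commands=[[0.08,-0.04,0.12,0],[0,0,0.1,0],[0,0,0.08,0],[0,0,0.05,0],[0,0,0,0]])

```text
clock: 47.93
eef_pos: [0.5663, 0.0224, 0.1249]
tool_rot: [0.9, -0.436, 0.0, -0.0]
ft_force: [0.1, 0.5, -0.2]
grip_width: 0.0442
grasp_force: 61.3
```

>>> apply_moves(commands=[[0,0,0.03,0],[0,0,0,0],[0,0,0,0],[0,0,0,0],[0,0,0,0]])

```text
clock: 48.35
eef_pos: [0.5664, 0.0224, 0.1244]
tool_rot: [0.9, -0.436, 0.0, -0.0]
ft_force: [1.0, -0.8, -1.3]
grip_width: 0.0442
grasp_force: 61.3
```

>>> apply_moves(commands=[[-0.07,0.07,0.06,0],[0,0,0.05,0],[0,0,0.04,0],[0,0,0,0],[0,0,0,0]])

```text
clock: 48.77
eef_pos: [0.5643, 0.0226, 0.1212]
tool_rot: [0.9, -0.436, -0.0, 0.0]
ft_force: [-0.0, 0.2, -1.4]
grip_width: 0.0443
grasp_force: 61.3
```

```bash
python3 - <<'E'
from h import *
pose();c=snap('wrist','w14.png')
m=stone(c['image']);
for s in blobs(m,300,20000):
  if np.hypot(*(s[0]-[316,245]))<40:
    e=edge(s[2]); q=e[(e[:,1]>s[0][1]+8)]; print(circ(cast(c,q,bot.get_obs()['eef_pos'][2]-.0154,True)),len(q))
cv2.imwrite('pics/z14.png',c['image'][150:340,200:440])
E
```

```text
t 48.7667 [0.5643 0.0226 0.1212] [ 0.9   -0.436 -0.     0.   ] F [-0.   0.2 -1.4] w 0.0443 q6 -126.0
[0.56010031 0.02601863 0.02061218] 166
```

View pics/z14.png

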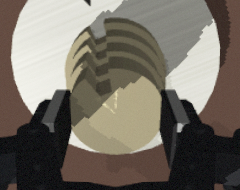

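The crop shows disc48 just above the stack at (118,105) in the crop, with all the notches in line.

>>> apply_moves(commands=[[0,0,0.03,0],[0,0,0.03,0],[0,0,0,0],[0,0,0,0],[0,0,0,0]])

```text
clock: 49.23
eef_pos: [0.5645, 0.0226, 0.1205]
tool_rot: [0.9, -0.436, 0.0, -0.0]
ft_force: [-1.0, -0.5, 2.8]
grip_width: 0.0446
grasp_force: 61.7
```

>>> apply_moves(commands=[[0,0,0,0],[0,0,0,0],[0,0,0,0],[0,0,-0.2,0],[0,0,-0.3,0]], claw=0)

```text
clock: 49.65
eef_pos: [0.5638, 0.0226, 0.1297]
tool_rot: [0.9, -0.436, -0.001, 0.0]
ft_force: [-0.6, 0.7, 0.3]
grip_width: 0.0853
grasp_force: 0.0
```

>>> apply_moves(commands=[[0,0,-0.8,0],[0,0,-1,0],[-0.6,0,-1,0],[-1,0,-1,0],[-1,0,-1,0]])

```text
clock: 50.07
eef_pos: [0.532, 0.0635, 0.2275]
tool_rot: [0.899, -0.437, 0.0, -0.0]
ft_force: [0.6, 0.7, -1.1]
grip_width: 0.085
grasp_force: 0.0
```

>>> apply_moves(commands=[[-0.9,0,-0.6,0],[0,0,0,0],[0,0,0,0],[0,0,0,0],[0,0,0,0]])

```text
clock: 50.48
eef_pos: [0.5209, 0.0769, 0.2372]
tool_rot: [0.9, -0.437, -0.001, 0.001]
ft_force: [-0.5, -0.3, 0.1]
grip_width: 0.0852
grasp_force: 0.0
```

```bash
python3 - <<'E'
from h import *
pose();c=snap('wrist','w15.png');mark(c);discs(c,.105)
E
```

```text
t 50.4833 [0.5209 0.0769 0.2372] [ 0.9   -0.437 -0.001  0.001] F [-0.5 -0.3  0.1] w 0.0852 q6 -119.8
mark [291.  62.] [ 0.6197 -0.0073  0.025 ] -29.3
disc px [314.7 117.9] c [0.5633 0.0241] r 0.0276 notch px [303.4  91.1] r 0.0229 ang -29.2
disc px [195.2 227.8] c [0.5907 0.1669] r 0.0156 notch px [190.9 216. ] r 0.0111 ang -39.6
disc px [569.4 345.6] c [0.0768 0.5287] r 0.523
```

>>> apply_moves(commands=[[-0.7,-0.73,0,0],[-0.7,-0.73,0,0],[-0.7,-0.73,0,0],[-0.7,-0.73,0,0],[-0.7,-0.73,0,0]])

```text
clock: 50.95
eef_pos: [0.5352, 0.1778, 0.2369]
tool_rot: [0.899, -0.437, -0.001, 0.001]
ft_force: [0.5, -0.3, -0.6]
grip_width: 0.0851
grasp_force: 0.0
```

>>> apply_moves(commands=[[-0.7,-0.73,0,0],[-0.7,-0.73,0,0],[-0.7,-0.73,0,0],[-0.7,-0.73,0,0],[-0.7,-0.73,0,0]])

```text
clock: 51.37
eef_pos: [0.5493, 0.278, 0.2367]
tool_rot: [0.9, -0.437, -0.001, 0.001]
ft_force: [0.7, -0.1, 0.4]
grip_width: 0.0852
grasp_force: 0.0
```

>>> apply_moves(commands=[[0,0,0,0],[0,0,0,0],[0,0,0,0],[0,0,0,0],[0,0,0,0]])

```text
clock: 51.78
eef_pos: [0.549, 0.2767, 0.238]
tool_rot: [0.899, -0.437, -0.0, 0.0]
ft_force: [0.3, -0.0, 0.4]
grip_width: 0.0854
grasp_force: 0.0
```

```bash
python3 - <<'E'
from h import *
pose();c=snap('wrist','w16.png');discs(c,.02); go(.599,.2157,.032)
E
```

```text
t 51.7833 [0.549  0.2767 0.238 ] [ 0.899 -0.437 -0.     0.   ] F [ 0.3 -0.   0.4] w 0.0854 q6 -101.4
disc px [448.1  10.5] c [ 0.5773 -0.0072] r 0.0578 notch px [466.9  14.9] r 0.0468 ang 162.1
disc px [149.4  64.9] c [ 0.7088 -0.6399] r 0.9336 
disc px [313.2 107.1] c [0.6    0.2157] r 0.0206 notch px [310.   92.8] r 0.0149 ang -39.8
disc px [624.  258.4] c [-0.0705  0.0807] r 0.1389 
disc px [625.5 389.2] c [-0.9224  0.467 ] r 0.3989 notch px [622.  394.5] r 0.3191 ang -62.1
go [0.599  0.2157 0.032 ] units [ 3.95 -0.07 10.31] yaw_y -141.82 q1 26.8 q6 -101.4
```

>>> apply_moves(commands=[[0.79,-0.02,0.9,0],[0.8,-0.02,0.9,0],[0.8,-0.02,0.9,0],[0.8,-0.02,0.9,0],[0.8,-0.02,0.9,0]])

```text
clock: 52.25
eef_pos: [0.6004, 0.2153, 0.1477]
tool_rot: [0.9, -0.437, 0.0, -0.0]
ft_force: [-0.8, -0.3, -0.1]
grip_width: 0.0853
grasp_force: 0.0
```

>>> apply_moves(commands=[[0,0,0.9,0],[0,0,0.9,0],[0,0,0.9,0],[0,0,0.9,0],[0,0,0,0]])

```text
clock: 52.67
eef_pos: [0.5973, 0.2147, 0.0721]
tool_rot: [0.9, -0.437, -0.003, 0.003]
ft_force: [-1.0, 0.4, -0.9]
grip_width: 0.0856
grasp_force: 0.0
```

>>> apply_moves(commands=[[0,0,0,0],[0,0,0,0],[0,0,0,0],[0,0,0,0],[0,0,0,0]])

```text
clock: 53.08
eef_pos: [0.6007, 0.2168, 0.0775]
tool_rot: [0.9, -0.436, 0.001, -0.001]
ft_force: [-0.1, 0.3, -1.1]
grip_width: 0.0851
grasp_force: 0.0
```

```bash
python3 - <<'E'
from h import *
pose();go(.6,.2157,.032)
E
```

```text
t 53.0833 [0.6007 0.2168 0.0775] [ 0.9   -0.436  0.001 -0.001] F [-0.1  0.3 -1.1] w 0.0851 q6 -108.4
go [0.6    0.2157 0.032 ] units [0.02 0.06 2.27] yaw_y -141.73 q1 19.8 q6 -108.4
```

>>> apply_moves(commands=[[0,0.05,0.6,0],[0,0,0.6,0],[0,0,0.6,0],[0,0,0.4,0],[0,0,0.07,0]])

```text
clock: 53.5
eef_pos: [0.5974, 0.2153, 0.0279]
tool_rot: [0.9, -0.436, -0.002, 0.002]
ft_force: [-0.7, -0.5, -0.2]
grip_width: 0.0855
grasp_force: 0.0
```

>>> apply_moves(commands=[[0,0,0,0],[0,0,0,0],[0,0,0,0],[0,0,0,0],[0,0,0,0]])

```text
clock: 53.92
eef_pos: [0.5996, 0.2161, 0.0314]
tool_rot: [0.9, -0.436, 0.0, -0.0]
ft_force: [0.2, 0.0, 0.8]
grip_width: 0.0855
grasp_force: 0.0
```

>>> apply_moves(commands=[[0,0,0,0],[0,0,0,0],[0,0,0,0],[0,0,0,0],[0,0,0,0]], claw=1)

```text
clock: 54.33
eef_pos: [0.5996, 0.216, 0.0314]
tool_rot: [0.9, -0.436, 0.0, -0.0]
ft_force: [-0.2, 0.9, 3.0]
grip_width: 0.0384
grasp_force: 60.6
```

>>> apply_moves(commands=[[0,0,0,0],[0,0,0,0],[0,0,0,0],[0,0,0,0],[0,0,0,0]])

```text
clock: 54.75
eef_pos: [0.5996, 0.216, 0.0313]
tool_rot: [0.9, -0.436, 0.0, -0.0]
ft_force: [-1.2, 0.0, 5.3]
grip_width: 0.0384
grasp_force: 60.7
```

>>> apply_moves(commands=[[0,0,-0.4,0],[0,0,-0.8,0],[0,0,-0.8,0],[0,0,-0.8,0],[0,0,-0.8,0]])

```text
clock: 55.17
eef_pos: [0.5984, 0.2156, 0.1027]
tool_rot: [0.9, -0.436, -0.001, 0.001]
ft_force: [0.5, 0.6, -1.3]
grip_width: 0.0383
grasp_force: 60.3
```

>>> apply_moves(commands=[[0,0,-0.8,-0.05],[0,0,-0.8,-0.07],[0,0,-0.8,-0.05],[0,0,-0.8,0],[0,0,-0.5,0]])

```text
clock: 55.58
eef_pos: [0.5992, 0.2159, 0.1781]
tool_rot: [0.935, -0.355, 0.0, -0.0]
ft_force: [1.1, 0.6, -0.5]
grip_width: 0.0382
grasp_force: 60.3
```

>>> apply_moves(commands=[[0,0,0,0],[0,0,0,0],[0,0,0,0],[0,0,0,0],[0,0,0,0]])

```text
clock: 56.0
eef_pos: [0.5984, 0.2156, 0.1753]
tool_rot: [0.935, -0.355, -0.001, 0.001]
ft_force: [0.1, -0.4, -1.5]
grip_width: 0.0385
grasp_force: 60.3
```

```bash
python3 - <<'E'
from h import *
pose();go(.5632,.0243,.185,-141.7+10.3)
E
```

```text
t 56.0 [0.5984 0.2156 0.1753] [ 0.935 -0.355 -0.001  0.001] F [ 0.1 -0.4 -1.5] w 0.0385 q6 -118.6
go [0.5632 0.0243 0.185 ] units [ 5.02  8.33 -0.47] yaw_y -131.54 q1 19.8 q6 -118.6
  roll units to yaw -131.4 : -0.002
```

>>> apply_moves(commands=[[0.3,0.5,0,0],[0.5,0.83,0,0],[0.5,0.83,0,0],[0.5,0.83,0,0],[0.5,0.83,0,0]])

```text
clock: 56.42
eef_pos: [0.5822, 0.1266, 0.1763]
tool_rot: [0.935, -0.355, -0.0, 0.0]
ft_force: [0.4, -0.4, -1.2]
grip_width: 0.0384
grasp_force: 60.3
```

>>> apply_moves(commands=[[0.5,0.83,0,0],[0.5,0.83,0,0],[0.5,0.83,0,0],[0.5,0.83,0,0],[0.5,0.83,0,0]])

```text
clock: 56.83
eef_pos: [0.5644, 0.0312, 0.1764]
tool_rot: [0.935, -0.355, -0.0, 0.0]
ft_force: [0.4, 0.4, -0.5]
grip_width: 0.0382
grasp_force: 60.3
```

>>> apply_moves(commands=[[0.2,0.33,0,0],[0,0,0.4,0],[0,0,0.4,0],[0,0,0.4,0],[0,0,0.2,0]])

```text
clock: 57.25
eef_pos: [0.563, 0.0262, 0.1466]
tool_rot: [0.935, -0.354, -0.001, 0.0]
ft_force: [-0.3, 0.8, -0.1]
grip_width: 0.0381
grasp_force: 60.3
```

>>> apply_moves(commands=[[0,0,0,0],[0,0,0,0],[0,0,0,0],[0,0,0,0],[0,0,0,0]])

```text
clock: 57.67
eef_pos: [0.5643, 0.0255, 0.1491]
tool_rot: [0.935, -0.354, 0.0, -0.0]
ft_force: [0.6, 0.4, -1.0]
grip_width: 0.0383
grasp_force: 60.3
```

```bash
python3 - <<'E'
from h import *
pose();go(.5633,.0242,.1363,-131.4)
E
```

```text
t 57.6667 [0.5643 0.0255 0.1491] [ 0.935 -0.354  0.    -0.   ] F [ 0.6  0.4 -1. ] w 0.0383 q6 -135.9
go [0.5633 0.0242 0.1363] units [0.01 0.08 0.64] yaw_y -131.52 q1 2.6 q6 -135.9
  roll units to yaw -131.4 : -0.002
```

>>> apply_moves(commands=[[0,0.08,0.2,0],[0,0,0.15,0],[0,0,0.1,0],[0,0,0.08,0],[0,0,0,0]])

```text
clock: 58.08
eef_pos: [0.5625, 0.024, 0.1375]
tool_rot: [0.935, -0.355, -0.0, 0.0]
ft_force: [0.1, 0.5, -1.4]
grip_width: 0.0385
grasp_force: 60.3
```

>>> apply_moves(commands=[[0,0,0,0],[0,0,0,0],[0,0,0,0],[0,0,0,0],[0,0,0,0]])

```text
clock: 58.5
eef_pos: [0.5629, 0.0241, 0.1382]
tool_rot: [0.935, -0.355, 0.0, -0.0]
ft_force: [0.7, -0.6, -0.7]
grip_width: 0.0381
grasp_force: 60.3
```

>>> apply_moves(commands=[[0,0,0.04,0],[0,0,0.04,0],[0,0,0.03,0],[0,0,0,0],[0,0,0,0]])

```text
clock: 58.92
eef_pos: [0.5629, 0.0241, 0.1363]
tool_rot: [0.935, -0.355, 0.0, -0.0]
ft_force: [-1.0, -0.2, 2.6]
grip_width: 0.0383
grasp_force: 60.7
```

>>> apply_moves(commands=[[0,0,0,0],[0,0,0,0],[0,0,0,0],[0,0,-0.2,0],[0,0,-0.3,0]], claw=0)

```text
clock: 59.33
eef_pos: [0.5623, 0.0241, 0.1455]
tool_rot: [0.935, -0.355, -0.001, 0.0]
ft_force: [-1.0, 0.4, 0.4]
grip_width: 0.0854
grasp_force: 0.0
```

>>> apply_moves(commands=[[0,0,-0.8,0],[0,0,-1,0],[-0.6,0,-1,0],[-1,0,-1,0],[-1,0,-1,0]])

```text
clock: 59.75
eef_pos: [0.5238, 0.0586, 0.2433]
tool_rot: [0.935, -0.355, 0.0, -0.0]
ft_force: [-0.4, 0.9, -0.2]
grip_width: 0.0854
grasp_force: 0.0
```

>>> apply_moves(commands=[[-0.9,0,-0.5,0],[0,0,0,0],[0,0,0,0],[0,0,0,0],[0,0,0,0]])

```text
clock: 60.17
eef_pos: [0.5106, 0.07, 0.2511]
tool_rot: [0.935, -0.355, -0.001, 0.0]
ft_force: [0.5, 0.0, -0.5]
grip_width: 0.0858
grasp_force: 0.0
```

```bash
python3 - <<'E'
from h import *
pose();c=snap('wrist','w17.png');mark(c);discs(c,.125)
E
```

```text
t 60.1667 [0.5106 0.07   0.2511] [ 0.935 -0.355 -0.001  0.   ] F [ 0.5  0.  -0.5] w 0.0858 q6 -130.6
mark [302.  59.] [ 0.6198 -0.0073  0.025 ] -29.4
disc px [314.5 115.8] c [0.563  0.0244] r 0.0257 notch px [308.6  89. ] r 0.0211 ang -29.3
```

>>> apply_moves(commands=[[-0.7,0.62,0,0],[-0.7,0.62,0,0],[-0.7,0.62,0,0],[-0.7,0.62,0,0],[-0.7,0.62,0,0]])

```text
clock: 60.63
eef_pos: [0.4162, 0.07, 0.2509]
tool_rot: [0.935, -0.355, -0.001, 0.001]
ft_force: [0.1, -0.2, 0.8]
grip_width: 0.0854
grasp_force: 0.0
```

>>> apply_moves(commands=[[-0.7,0.62,0,0],[-0.7,0.62,0,0],[-0.7,0.62,0,0],[-0.7,0.62,0,0],[-0.7,0.62,0,0]])

```text
clock: 61.05
eef_pos: [0.3226, 0.0701, 0.2512]
tool_rot: [0.935, -0.355, -0.001, 0.0]
ft_force: [-0.6, 0.0, 0.5]
grip_width: 0.0853
grasp_force: 0.0
```

>>> apply_moves(commands=[[0,0,0,0],[0,0,0,0],[0,0,0,0],[0,0,0,0],[0,0,0,0]])

```text
clock: 61.47
eef_pos: [0.3243, 0.0705, 0.2518]
tool_rot: [0.935, -0.355, -0.0, 0.0]
ft_force: [-0.5, -0.5, -0.2]
grip_width: 0.0853
grasp_force: 0.0
```

```bash
python3 - <<'E'
from h import *
pose();c=snap('wrist','w18.png');np.savez('w18.npz',**c)
im=c['image'];p0=proj(c,[.3825,.0181,.06],True)[0];print(p0,proj(c,[.3825,.0181,.028],True))
x0,y0=int(p0[0])-60,int(p0[1])-60
g=cv2.cvtColor(im,cv2.COLOR_BGR2GRAY)[max(y0,0):y0+120,x0:x0+120]
hc=cv2.HoughCircles(cv2.resize(g,None,fx=4,fy=4,interpolation=cv2.INTER_CUBIC),cv2.HOUGH_GRADIENT,1,40,param1=80,param2=25,minRadius=30,maxRadius=160)
for v in ([] if hc is None else hc[0][:6]):
    p=v[:2]/4+[x0,max(y0,0)]; print('hough',p,v[2]/4,cast(c,p,.06,True)[0].round(4),cast(c,p,.028,True)[0].round(4))
z=cv2.resize(np.hstack([im[max(y0,0):max(y0,0)+120,x0:x0+120],cv2.imread('pics/w17.png')[50:170,255:375]]),None,fx=3,fy=3);cv2.imwrite('pics/z18.png',z)
E
```

```text
t 61.4667 [0.3243 0.0705 0.2518] [ 0.935 -0.355 -0.     0.   ] F [-0.5 -0.5 -0.2] w 0.0853 q6 -126.2
[315.85223686 106.32165133] [[315.77070411 107.21458783]]
hough [316.625 108.875] 28.55 [0.3801 0.0192 0.06  ] [0.3805 0.0186 0.028 ]
```

View pics/z18.png

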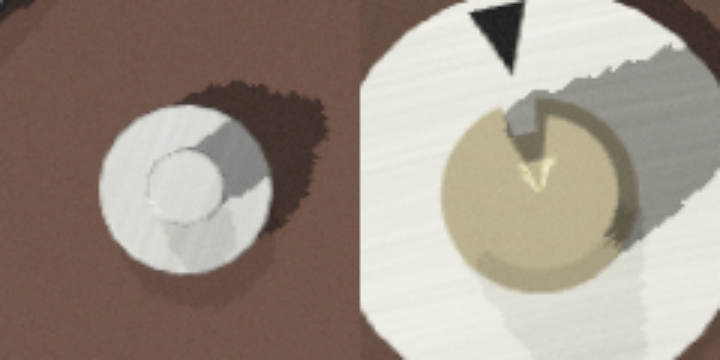

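The left crop shows the weight standing, its foot centred at wrist pixel (317,109). The right crop shows all five discs concentric, with the notches in line with the triangle.

```bash
python3 - <<'E'
from h import *
go(.3812,.0187,.1);go(.3812,.0187,.058)
E
```

```text
go [0.3812 0.0187 0.1   ] units [3.86 0.04 7.59] yaw_y -131.56 q1 12.3 q6 -126.2
go [0.3812 0.0187 0.058 ] units [3.86 0.04 9.69] yaw_y -131.56 q1 12.3 q6 -126.2
```

>>> apply_moves(commands=[[0.77,0,0.8,0],[0.77,0,0.8,0],[0.77,0,0.8,0],[0.77,0,0.8,0],[0.77,0,0.8,0]])

```text
clock: 61.93
eef_pos: [0.382, 0.0189, 0.171]
tool_rot: [0.935, -0.355, 0.0, -0.0]
ft_force: [-0.2, -0.2, -0.2]
grip_width: 0.0857
grasp_force: 0.0
```

>>> apply_moves(commands=[[0,0,0.8,0],[0,0,0.8,0],[0,0,0.8,0],[0,0,0.8,0],[0,0,0.4,0]])

```text
clock: 62.35
eef_pos: [0.3803, 0.0193, 0.098]
tool_rot: [0.935, -0.355, -0.001, 0.001]
ft_force: [-0.2, 0.1, -0.1]
grip_width: 0.0855
grasp_force: 0.0
```

>>> apply_moves(commands=[[0,0,0,0],[0,0,0,0],[0,0,0,0],[0,0,0,0],[0,0,0,0]])

```text
clock: 62.77
eef_pos: [0.3819, 0.0196, 0.1007]
tool_rot: [0.935, -0.355, 0.001, -0.0]
ft_force: [-0.3, 0.5, -1.2]
grip_width: 0.0849
grasp_force: 0.0
```

```bash
python3 - <<'E'
from h import *
pose();go(.3812,.0187,.058)
E
```

```text
t 62.7667 [0.3819 0.0196 0.1007] [ 0.935 -0.355  0.001 -0.   ] F [-0.3  0.5 -1.2] w 0.0849 q6 -135.5
go [0.3812 0.0187 0.058 ] units [0.   0.06 2.14] yaw_y -131.53 q1 2.9 q6 -135.5
```

>>> apply_moves(commands=[[0,0.06,0.6,0],[0,0,0.6,0],[0,0,0.6,0],[0,0,0.3,0],[0,0,0,0]])

```text
clock: 63.18
eef_pos: [0.3796, 0.0186, 0.0573]
tool_rot: [0.935, -0.355, -0.001, 0.0]
ft_force: [-0.8, -0.1, -0.3]
grip_width: 0.0855
grasp_force: 0.0
```

>>> apply_moves(commands=[[0,0,0,0],[0,0,0,0],[0,0,0,0],[0,0,0,0],[0,0,0,0]], claw=1)

```text
clock: 63.6
eef_pos: [0.3807, 0.0186, 0.0583]
tool_rot: [0.935, -0.355, 0.0, -0.0]
ft_force: [0.5, 0.0, 4.3]
grip_width: 0.0257
grasp_force: 6.3
```

>>> apply_moves(commands=[[0,0,0,0],[0,0,0,0],[0,0,0,0],[0,0,0,0],[0,0,0,0]])

```text
clock: 64.02
eef_pos: [0.3807, 0.0186, 0.0586]
tool_rot: [0.935, -0.355, 0.0, -0.0]
ft_force: [-0.8, 0.6, 5.6]
grip_width: 0.0237
grasp_force: 58.8
```

>>> apply_moves(commands=[[0,0,-0.4,0],[0,0,-0.8,0],[0,0,-0.8,0],[0,0,-0.8,0],[0,0,-0.8,0]])

```text
clock: 64.43
eef_pos: [0.3788, 0.0185, 0.1301]
tool_rot: [0.935, -0.355, -0.001, 0.001]
ft_force: [0.3, -0.4, -6.5]
grip_width: 0.0236
grasp_force: 60.0
```

>>> apply_moves(commands=[[0,0,-0.9,0],[0,0,-0.9,0],[0,0,-0.9,0],[0,0,-0.9,0],[0,0,-0.9,0]])

```text
clock: 64.85
eef_pos: [0.3788, 0.0185, 0.2201]
tool_rot: [0.935, -0.355, -0.001, 0.001]
ft_force: [-0.4, -0.1, -6.4]
grip_width: 0.0236
grasp_force: 60.0
```

>>> apply_moves(commands=[[0,0,0,0],[0,0,0,0],[0,0,0,0],[0,0,0,0],[0,0,0,0]])

```text
clock: 65.27
eef_pos: [0.3792, 0.0185, 0.2185]
tool_rot: [0.935, -0.355, -0.002, 0.001]
ft_force: [-0.1, -0.8, -5.3]
grip_width: 0.0241
grasp_force: 60.0
```

```bash
python3 - <<'E'
from h import *
pose();go(.5631,.0244,.22)
E
```

```text
t 65.2667 [0.3792 0.0185 0.2185] [ 0.935 -0.355 -0.002  0.001] F [-0.1 -0.8 -5.3] w 0.0241 q6 -135.7
go [0.5631 0.0244 0.22  ] units [ 6.69 -6.32 -0.11] yaw_y -131.54 q1 2.8 q6 -135.7
```

>>> apply_moves(commands=[[0.4,-0.4,0,0],[0.7,-0.66,0,0],[0.7,-0.66,0,0],[0.7,-0.66,0,0],[0.7,-0.66,0,0]])

```text
clock: 65.68
eef_pos: [0.47, 0.0217, 0.2191]
tool_rot: [0.935, -0.355, -0.0, 0.0]
ft_force: [-0.6, 0.3, -6.1]
grip_width: 0.0239
grasp_force: 60.0
```

>>> apply_moves(commands=[[0.7,-0.66,0,0],[0.7,-0.66,0,0],[0.7,-0.66,0,0],[0.7,-0.66,0,0],[0.6,-0.6,0,0]])

```text
clock: 66.1
eef_pos: [0.5642, 0.0251, 0.2184]
tool_rot: [0.935, -0.355, -0.0, 0.0]
ft_force: [-0.9, -0.5, -6.8]
grip_width: 0.024
grasp_force: 60.0
```

>>> apply_moves(commands=[[0,0,0.3,0],[0,0,0.3,0],[0,0,0.3,0],[0,0,0,0],[0,0,0,0]])

```text
clock: 66.52
eef_pos: [0.5612, 0.025, 0.2008]
tool_rot: [0.935, -0.355, -0.001, 0.001]
ft_force: [0.3, 0.4, -6.4]
grip_width: 0.024
grasp_force: 60.2
```

>>> apply_moves(commands=[[0,0,0,0],[0,0,0,0],[0,0,0,0],[0,0,0,0],[0,0,0,0]])

```text
clock: 66.93
eef_pos: [0.5625, 0.0251, 0.2023]
tool_rot: [0.935, -0.355, 0.0, -0.0]
ft_force: [-0.0, 0.2, -6.9]
grip_width: 0.0237
grasp_force: 60.2
```

```bash
python3 - <<'E'
from h import *
pose();go(.5631,.0244,.1836)
E
```

```text
t 66.9333 [0.5625 0.0251 0.2023] [ 0.935 -0.355  0.    -0.   ] F [-0.   0.2 -6.9] w 0.0237 q6 -135.9
go [0.5631 0.0244 0.1836] units [0.05 0.   0.94] yaw_y -131.54 q1 2.6 q6 -135.9
```

>>> apply_moves(commands=[[0.05,0,0.3,0],[0,0,0.2,0],[0,0,0.15,0],[0,0,0.1,0],[0,0,0.05,0]])

```text
clock: 67.35
eef_pos: [0.5627, 0.0244, 0.1851]
tool_rot: [0.935, -0.355, -0.001, 0.0]
ft_force: [-0.6, 0.1, -6.0]
grip_width: 0.0238
grasp_force: 60.2
```

>>> apply_moves(commands=[[0,0,0,0],[0,0,0,0],[0,0,0,0],[0,0,0,0],[0,0,0,0]])

```text
clock: 67.77
eef_pos: [0.5633, 0.0244, 0.1861]
tool_rot: [0.935, -0.355, 0.0, -0.0]
ft_force: [0.2, 0.5, -6.5]
grip_width: 0.0238
grasp_force: 60.2
```

>>> apply_moves(commands=[[0,0,0.04,0],[0,0,0.04,0],[0,0,0.03,0],[0,0,0,0],[0,0,0,0]])

```text
clock: 68.18
eef_pos: [0.5631, 0.0244, 0.1838]
tool_rot: [0.935, -0.355, 0.0, -0.0]
ft_force: [1.1, -0.3, -5.6]
grip_width: 0.024
grasp_force: 60.3
```

>>> apply_moves(commands=[[0,0,0.02,0],[0,0,0,0],[0,0,0,0],[0,0,0,0],[0,0,0,0]])

```text
clock: 68.6
eef_pos: [0.5632, 0.0244, 0.1837]
tool_rot: [0.935, -0.355, 0.0, -0.0]
ft_force: [-1.6, -0.4, -2.6]
grip_width: 0.024
grasp_force: 60.8
```

>>> apply_moves(commands=[[0,0,0.02,0],[0,0,0,0],[0,0,0,0],[0,0,0,0],[0,0,0,0]])

```text
clock: 69.02
eef_pos: [0.5634, 0.0244, 0.1837]
tool_rot: [0.935, -0.355, 0.001, -0.0]
ft_force: [-2.8, -0.5, 4.4]
grip_width: 0.0241
grasp_force: 61.4
```

>>> apply_moves(commands=[[0,0,0,0],[0,0,0,0],[0,0,0,0],[0,0,0,0],[0,0,-0.2,0]], claw=0)

```text
clock: 69.43
eef_pos: [0.5627, 0.0244, 0.186]
tool_rot: [0.935, -0.355, -0.001, 0.0]
ft_force: [-0.6, 0.3, 0.0]
grip_width: 0.0823
grasp_force: 0.0
```

>>> apply_moves(commands=[[0,0,-0.5,0],[0,0,-0.8,0],[0,0,-1,0],[0,0,-1,0],[0,0,-1,0]])

```text
clock: 69.85
eef_pos: [0.5632, 0.0244, 0.2748]
tool_rot: [0.935, -0.355, 0.0, -0.0]
ft_force: [-0.2, 0.6, -0.4]
grip_width: 0.0852
grasp_force: 0.0
```

>>> apply_moves(commands=[[-1,0,0,0],[-1,0,0,0],[-1,0,0,0],[-0.6,0,0,0],[0,0,0,0]])

```text
clock: 70.27
eef_pos: [0.508, 0.0734, 0.2741]
tool_rot: [0.935, -0.354, 0.0, -0.0]
ft_force: [-0.1, -0.1, -0.1]
grip_width: 0.0854
grasp_force: 0.0
```

```bash
python3 - <<'E'
from h import *
pose();c=snap('wrist','w19.png');np.savez('w19.npz',**c)
p0=proj(c,[.5631,.0244,.185],True)[0];print(p0)
x0,y0=[max(int(v)-90,0) for v in p0]
g=cv2.cvtColor(c['image'],cv2.COLOR_BGR2GRAY)[y0:y0+180,x0:x0+180]
hc=cv2.HoughCircles(cv2.resize(g,None,fx=3,fy=3,interpolation=cv2.INTER_CUBIC),cv2.HOUGH_GRADIENT,1,30,param1=80,param2=30,minRadius=40,maxRadius=170)
for v in ([] if hc is None else hc[0][:6]):
    p=v[:2]/3+[x0,y0]; print('hough',p,v[2]/3,cast(c,p,.185,True)[0].round(4),cast(c,p,.153,True)[0].round(4))
E
```

```text
t 70.2667 [0.508  0.0734 0.2741] [ 0.935 -0.354  0.    -0.   ] F [-0.1 -0.1 -0.1] w 0.0854 q6 -130.4
[316.03092151 108.43287518]
hough [315.83333588 108.83333588] 40.666668 [0.563  0.0247 0.185 ] [0.5635 0.0241 0.153 ]
hough [311.16666412 122.5       ] 54.63333 [0.5581 0.0331 0.185 ] [0.5579 0.0339 0.153 ]
hough [314.5         97.83333588] 51.333332 [0.5692 0.0204 0.185 ] [0.5706 0.0192 0.153 ]
hough [329.83333588 109.5       ] 54.266666 [0.5565 0.0179 0.185 ] [0.556  0.0164 0.153 ]
hough [303.16666412 100.16666412] 25.666666 [0.573  0.0271 0.185 ] [0.575  0.0269 0.153 ]
hough [325.16666412 118.83333588] 27.366667 [0.5538 0.0245 0.185 ] [0.5529 0.0239 0.153 ]
```

>>> apply_moves(commands=[[0.9,0.83,0,0],[0.9,0.83,0,0],[0.9,0.83,0,0],[0.9,0.83,0,0],[0.9,0.83,0,0]])

```text
clock: 70.73
eef_pos: [0.5224, -0.0516, 0.273]
tool_rot: [0.935, -0.355, 0.0, 0.0]
ft_force: [0.5, -0.1, -0.5]
grip_width: 0.0851
grasp_force: 0.0
```

>>> apply_moves(commands=[[0.9,0.83,0,0],[0.9,0.83,0,0],[0.9,0.83,0,0],[0.9,0.83,0,0],[0.9,0.83,0,0]])

```text
clock: 71.15
eef_pos: [0.5344, -0.1739, 0.2729]
tool_rot: [0.935, -0.355, 0.0, 0.0]
ft_force: [0.0, -0.1, 0.0]
grip_width: 0.0854
grasp_force: 0.0
```

>>> apply_moves(commands=[[0.9,0.83,0,0],[0.9,0.83,0,0],[0.9,0.83,0,0],[0,0,0,0],[0,0,0,0]])

```text
clock: 71.57
eef_pos: [0.5413, -0.2467, 0.2723]
tool_rot: [0.934, -0.356, -0.0, 0.0]
ft_force: [-0.6, 0.3, -0.3]
grip_width: 0.0856
grasp_force: 0.0
```

>>> apply_moves(commands=[[0,0,0,0],[0,0,0,0],[0,0,0,0],[0,0,0,0],[0,0,0,0]])

```text
clock: 71.98
eef_pos: [0.5414, -0.2438, 0.2732]
tool_rot: [0.935, -0.354, 0.0, 0.0]
ft_force: [-0.1, -0.9, 0.5]
grip_width: 0.085
grasp_force: 0.0
```

```bash
python3 - <<'E'
from h import *
pose();c=snap('wrist','w20.png');np.savez('w20.npz',**c)
p=proj(c,[.6,-.296,.05],True)[0];print(p)
x0,y0=max(int(p[0])-75,0),max(int(p[1])-75,0);print(x0,y0)
cv2.imwrite('pics/z20.png',cv2.resize(c['image'][y0:y0+150,x0:x0+150],None,fx=4,fy=4,interpolation=cv2.INTER_CUBIC))
E
```

```text
t 71.9833 [ 0.5414 -0.2438  0.2732] [ 0.935 -0.354  0.     0.   ] F [-0.1 -0.9  0.5] w 0.085 q6 -162.8
[315.6049523 107.1720083]
240 32
```

View pics/z20.png

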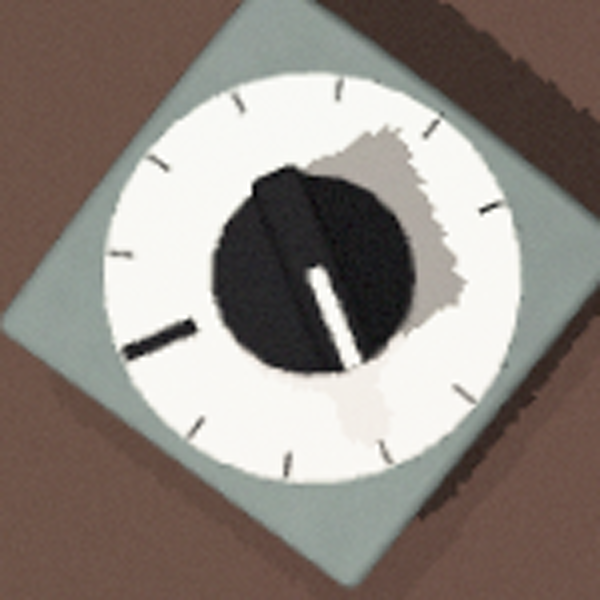

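The crop shows the dial centred at about crop (312,278), the long thick mark at (160,338), and the pointer's white line from (316,270) to (352,362). The pointer has about 90° clockwise to go.

```bash
cat > tm.py <<'E'
from h import *
def timer(c,cen=(.6,-.296)):
    im=c['image'];g=cv2.cvtColor(im,cv2.COLOR_BGR2GRAY)
    p=proj(c,[*cen,.05],True)[0]
    Y,X=np.mgrid[:400,:640];near=np.hypot(X-p[0],Y-p[1])<70
    w=[b for b in blobs((g>215)&near,800,20000)]
    w=max(w,key=lambda b:b[1][4]); hu=cv2.convexHull(edge(w[2]).astype(np.int32))
    d=circ(cast(c,hu[:,0],.0455,True));print('dial',d.round(4))
    H=np.zeros(g.shape,np.uint8);cv2.fillPoly(H,[hu],1)
    bl=sorted(blobs((g<90)&(H>0),15,9000),key=lambda b:-b[1][4])
    knob,mk=bl[0],bl[1]
    m=cast(c,mk[0],.0455,True)[0];am=np.degrees(np.arctan2(m[1]-d[1],m[0]-d[0]))
    print('knob px',knob[0].round(1),knob[1][4],'mark px',mk[0].round(1),mk[1][4],'r',np.hypot(*(m[:2]-d[:2])).round(4),'ang',am.round(2))
    kh=np.zeros(g.shape,np.uint8);cv2.fillPoly(kh,[cv2.convexHull(edge(knob[2]).astype(np.int32))],1)
    kh=cv2.dilate(kh,np.ones((3,3)))
    pl=[b for b in blobs((g>150)&(kh>0),6,500)]
    pl=max(pl,key=lambda b:max(b[1][2:4]))
    pts=np.argwhere(pl[2])[:,::-1].astype(float);P=cast(c,pts,.085,True)[:,:2]
    vx,vy,x,y=cv2.fitLine(P.astype(np.float32),cv2.DIST_L2,0,.01,.01).ravel()
    t=(P-[x,y])@[vx,vy]; a=np.array([x,y])+t.min()*np.array([vx,vy]);b=np.array([x,y])+t.max()*np.array([vx,vy])
    if np.hypot(*(a-d[:2]))>np.hypot(*(b-d[:2])): a,b=b,a
    ap=np.degrees(np.arctan2(b[1]-a[1],b[0]-a[0]))
    print('pointer from',a.round(4),'to',b.round(4),'ang',ap.round(2),'len',np.hypot(*(b-a)).round(4),'px',len(pts))
    print('cw to go',((ap-am+180)%360-180).round(2))
    return d,am,ap
E
python3 - <<'E'
from tm import *
c=dict(np.load('w20.npz'));d,am,ap=timer(c)
for k in(-90,90): go(d[0],d[1],.15,((ap+k+180)%360)-180)
E
```

```text
dial [ 0.6042 -0.3027  0.0579]
knob px [317.5  99. ] 1844 mark px [279.5 116.4] 57 r 0.0459 ang 70.89
pointer from [ 0.6227 -0.28  ] to [ 0.5874 -0.2774] ang 175.67 len 0.0354 px 43
cw to go 104.79
go [ 0.6042 -0.3027  0.15  ] units [4.3  0.13 6.16] yaw_y -131.48 q1 -24.3 q6 -162.8
  roll units to yaw 85.7 : -3.619
go [ 0.6042 -0.3027  0.15  ] units [4.3  0.13 6.16] yaw_y -131.48 q1 -24.3 q6 -162.8
  roll units to yaw -94.3 : -0.619
```

```bash
python3 - <<'E'
from h import *
c=dict(np.load('w20.npz'))
q=lambda x,y,z: cast(c,[x/4+240-.375,y/4+32-.375],z,True)[0][:2]
ang=lambda a,b: np.degrees(np.arctan2(*(b-a)[::-1])).round(2)
D=q(312.5,277.5,.0455);M=q(160,338,.0455);m1=q(125,353,.0455);m2=q(195,323,.0455)
a=q(316,270,.085);b=q(352,362,.085);e1=q(276,178,.085);e2=q(348,368,.085)
print('dial',D.round(4),'mark r',np.hypot(*(M-D)).round(4),'ang',ang(D,M),'mark along',ang(m2,m1))
print('pointer',a.round(4),b.round(4),ang(a,b),'bar',e1.round(4),e2.round(4),np.hypot(*(e1-e2)).round(4),ang(e1,e2),'mid',((e1+e2)/2).round(4))
t=[(238,102),(339,90),(432,128),(490,208),(465,395),(386,452),(287,464),(196,428),(121,254),(158,163)]
for p in t: print(ang(D,q(*p,.0455)),end=' ')
g=cv2.cvtColor(c['image'],cv2.COLOR_BGR2GRAY)[96:126,312:334]
print();print('\n'.join(' '.join('%3d'%v for v in r) for r in g[::2]))
E
```

```text
dial [ 0.6037 -0.3025] mark r 0.0456 ang 69.89 mark along 70.71
pointer [ 0.6033 -0.3028] [ 0.5803 -0.2943] 159.78 bar [ 0.6271 -0.3108] [ 0.5798 -0.2926] 0.0507 158.96 mid [ 0.6035 -0.3017]
-19.19 -49.23 -78.96 -108.75 -168.75 161.42 130.82 100.8 40.56 10.78 
 38  39  41  40  36  37  38  37  40  33  33  23  24  26  24  29  26  28  31  28  28  27
 37  41  42  37  40  38  36 120  93  36  38  31  21  18  21  23  23  27  27  26  26  22
 30  35  37  41  87 172 246 248 238 180  42  37  27  23  22  31  26  22  26  21  18  30
 30  33  34  37  73 151 245 248 248 230 136  37  30  27  21  26  23  28  26  22  23  28
 32  30  30  37  37  54 145 240 248 248 235  66  37  33  29  21  23  27  27  24  29  25
 33  31  30  31  36  42  44 223 245 248 248 242  85  39  31  25  21  21  28  22  30  25
 39  38  29  22  39  36  36  85 223 248 249 246 170  89  32  27  26  19  24  20  29  28
 38  37  36  24  27  33  37  34 127 219 248 248 249 174  80  38  31  21  26  25  23  24
 37  43  36  31  29  32  34  39  35 171 243 248 249 235 162  35  38  29  18  21  23  29
 36  34  39  37  25  26  32  36  34  39 147 248 249 249 220 125  32  36  26  26  27  25
 40  39  35  34  33  28  28  29  37  36  86 169 245 248 248 231 124  38  31  28  23  23
 35  40  43  40  36  34  30  26  34  33  36  66 216 244 248 242 208  35  32  28  25  24
 33  38  40  36  35  37  32  21  27  29  39  39  84 230 248 248 244 190  82  28  40  62
 38  31  41  36  35  29  35  30  31  25  31  39  40 137 227 248 248 248 139 117 203 236
 73  50  36  34  39  34  27  32  31  32  27  36  30  58 148 205 226 232 238 239 239 240
```

>>> apply_moves(commands=[[0,0,0,0.11],[0,0,0,0.11],[0,0,0,0.11],[0,0,0,0.11],[0,0,0,0.11]])

```text
clock: 72.45
eef_pos: [0.5413, -0.2442, 0.2731]
tool_rot: [0.794, -0.608, 0.0, 0.0]
ft_force: [-0.6, 0.6, -0.7]
grip_width: 0.0852
grasp_force: 0.0
```

>>> apply_moves(commands=[[0,0,0,0.11],[0,0,0,0.11],[0,0,0,0.11],[0,0,0,0.11],[0,0,0,0.11]])

```text
clock: 72.87
eef_pos: [0.5413, -0.2442, 0.273]
tool_rot: [-0.589, 0.808, -0.0, 0.0]
ft_force: [0.1, -0.4, -0.4]
grip_width: 0.0853
grasp_force: 0.0
```

>>> apply_moves(commands=[[0,0,0,0.11],[0,0,0,0.11],[0,0,0,0.11],[0,0,0,0.11],[0,0,0,0.11]])

```text
clock: 73.28
eef_pos: [0.5413, -0.2442, 0.273]
tool_rot: [-0.335, 0.942, -0.0, 0.0]
ft_force: [-0.1, -0.1, -0.0]
grip_width: 0.0853
grasp_force: 0.0
```

>>> apply_moves(commands=[[0,0,0,0.11],[0,0,0,0.11],[0,0,0,0.11],[0,0,0,0.11],[0,0,0,0.11]])

```text
clock: 73.7
eef_pos: [0.5413, -0.2442, 0.273]
tool_rot: [-0.054, 0.999, -0.0, 0.0]
ft_force: [-0.4, 0.4, 1.4]
grip_width: 0.0852
grasp_force: 0.0
```

>>> apply_moves(commands=[[0,0,0,0.11],[0,0,0,0.11],[0,0,0,0.11],[0,0,0,0.11],[0,0,0,0]])

```text
clock: 74.12
eef_pos: [0.5413, -0.2442, 0.273]
tool_rot: [0.174, 0.985, -0.0, 0.0]
ft_force: [0.2, 0.7, 0.3]
grip_width: 0.0854
grasp_force: 0.0
```

>>> apply_moves(commands=[[0,0,0,0],[0,0,0,0],[0,0,0,0],[0,0,0,0],[0,0,0,0]])

```text
clock: 74.53
eef_pos: [0.5413, -0.2445, 0.2729]
tool_rot: [0.173, 0.985, -0.0, -0.0]
ft_force: [-0.4, 1.4, 1.0]
grip_width: 0.0859
grasp_force: 0.0
```

```bash
python3 - <<'E'
from h import *
pose();go(.6036,-.3022,.13,69.5)
E
```

```text
t 74.5333 [ 0.5413 -0.2445  0.2729] [ 0.173  0.985 -0.    -0.   ] F [-0.4  1.4  1. ] w 0.0859 q6 -4.4
go [ 0.6036 -0.3022  0.13  ] units [-3.91 -1.65  7.15] yaw_y 70.1 q1 -24.3 q6 -4.4
  roll units to yaw 69.5 : 0.01
```

>>> apply_moves(commands=[[-0.49,-0.2,0.7,0],[-0.49,-0.21,0.7,0],[-0.49,-0.21,0.7,0],[-0.49,-0.21,0.7,0],[-0.49,-0.21,0.7,0.01]])

```text
clock: 74.95
eef_pos: [0.5808, -0.2815, 0.2008]
tool_rot: [0.178, 0.984, 0.0, -0.0]
ft_force: [0.1, 0.3, 0.1]
grip_width: 0.0855
grasp_force: 0.0
```

>>> apply_moves(commands=[[-0.49,-0.2,0.7,0],[-0.49,-0.2,0.7,0],[-0.49,-0.2,0.6,0],[0,0,0.6,0],[0,0,0,0]])

```text
clock: 75.37
eef_pos: [0.6022, -0.3023, 0.1457]
tool_rot: [0.178, 0.984, 0.001, -0.003]
ft_force: [0.4, 0.1, -0.3]
grip_width: 0.0853
grasp_force: 0.0
```

>>> apply_moves(commands=[[0,0,0,0],[0,0,0,0],[0,0,0,0],[0,0,0,0],[0,0,0,0]])

```text
clock: 75.78
eef_pos: [0.604, -0.3024, 0.152]
tool_rot: [0.178, 0.984, -0.0, 0.001]
ft_force: [-0.4, 0.1, 0.3]
grip_width: 0.0854
grasp_force: 0.0
```

```bash
python3 - <<'E'
from h import *
pose();go(.6036,-.3022,.09,69.5)
c=snap('wrist','w21.png');np.savez('w21.npz',**c);o=dict(np.load('w20.npz'))
g=cv2.cvtColor(c['image'],cv2.COLOR_BGR2GRAY)
A=proj(c,[[.6033,-.3028,.085],[.5803,-.2943,.085]],True);print(A.round(1))
lo=np.clip((A.min(0)-25).astype(int),0,None);hi=(A.max(0)+25).astype(int)
for b in blobs(g[lo[1]:hi[1],lo[0]:hi[0]]>190,10,3000):
    pts=np.argwhere(b[2])[:,::-1]+lo; print(b[1][:5]+[lo[0],lo[1],0,0,0],(b[0]+lo).round(1))
    r=cv2.minAreaRect(pts.astype(np.float32)); print(' rect',r)
E
```

```text
t 75.7833 [ 0.604  -0.3024  0.152 ] [ 0.178  0.984 -0.     0.001] F [-0.4  0.1  0.3] w 0.0854 q6 -6.1
go [ 0.6036 -0.3022  0.09  ] units [0.03 0.01 3.1 ] yaw_y 69.47 q1 -26.6 q6 -6.1
  roll units to yaw 69.5 : -0.0
[[314.  223.7]
 [313.8 186.5]]
[288 161  50  19 670] [312.6 167.4]
 rect ((312.5, 170.0), (18.0, 49.0), 90.0)
[311 185   7  40 234] [314.2 204.8]
 rect ((314.2669372558594, 204.50778198242188), (39.144927978515625, 5.830096244812012), 88.09085083007812)
[326 238  12  10  85] [332.5 243.6]
 rect ((331.5, 242.5), (9.0, 11.0), 90.0)
[288 244  17   4  63] [296.2 245.6]
 rect ((296.0, 245.5), (3.0, 16.0), 90.0)
```

>>> apply_moves(commands=[[0,0,0.7,0],[0,0,0.7,0],[0,0,0.7,0],[0,0,0.6,0],[0,0,0.4,0]])

```text
clock: 76.25
eef_pos: [0.603, -0.302, 0.0878]
tool_rot: [0.178, 0.984, 0.0, -0.001]
ft_force: [-0.4, 0.2, 0.4]
grip_width: 0.0855
grasp_force: 0.0
```

>>> apply_moves(commands=[[0,0,0,0],[0,0,0,0],[0,0,0,0],[0,0,0,0],[0,0,0,0]])

```text
clock: 76.67
eef_pos: [0.6042, -0.3027, 0.0901]
tool_rot: [0.178, 0.984, -0.0, 0.001]
ft_force: [0.2, -0.3, 0.5]
grip_width: 0.0854
grasp_force: 0.0
```

>>> apply_moves(commands=[[0,0,0,0],[0,0,0,0],[0,0,0,0],[0,0,0,0],[0,0,0,0]], claw=1)

```text
clock: 77.08
eef_pos: [0.6036, -0.3024, 0.0889]
tool_rot: [0.178, 0.984, -0.0, 0.0]
ft_force: [0.6, -1.0, -0.3]
grip_width: 0.0258
grasp_force: 0.0
```

>>> apply_moves(commands=[[0,0,0,0],[0,0,0,0],[0,0,0,0],[0,0,0,0],[0,0,0,0]])

```text
clock: 77.5
eef_pos: [0.6035, -0.3026, 0.0891]
tool_rot: [0.178, 0.984, -0.0, 0.0]
ft_force: [-1.9, -1.7, 1.4]
grip_width: 0.0127
grasp_force: 59.7
```

>>> apply_moves(commands=[[0,0,0,0.05],[0,0,0,0.1],[0,0,0,0.1],[0,0,0,0.1],[0,0,0,0.1]])

```text
clock: 77.92
eef_pos: [0.6037, -0.3023, 0.0891]
tool_rot: [0.405, 0.914, 0.0, 0.0]
ft_force: [-0.9, -0.3, 1.7]
grip_width: 0.0124
grasp_force: 59.8
```

>>> apply_moves(commands=[[0,0,0,0.1],[0,0,0,0.1],[0,0,0,0.1],[0,0,0,0.1],[0,0,0,0.1]])

```text
clock: 78.33
eef_pos: [0.604, -0.3022, 0.0891]
tool_rot: [0.628, 0.778, 0.0, 0.0]
ft_force: [-1.1, 0.3, 1.0]
grip_width: 0.0129
grasp_force: 59.7
```

>>> apply_moves(commands=[[0,0,0,0.1],[0,0,0,0.1],[0,0,0,0.1],[0,0,0,0.1],[0,0,0,0.1]])

```text
clock: 78.75
eef_pos: [0.6044, -0.3022, 0.0891]
tool_rot: [0.808, 0.589, 0.001, 0.0]
ft_force: [0.9, -0.3, 1.0]
grip_width: 0.0123
grasp_force: 59.7
```

>>> apply_moves(commands=[[0,0,0,0.03],[0,0,0,0],[0,0,0,0],[0,0,0,0],[0,0,0,0]])

```text
clock: 79.17
eef_pos: [0.6043, -0.3022, 0.0891]
tool_rot: [0.816, 0.579, 0.001, 0.0]
ft_force: [3.0, 0.4, 1.0]
grip_width: 0.0128
grasp_force: 59.5
```

```bash
python3 - <<'E'
from h import *
pose();go(.6036,-.3022,.09,69.5-88.6)
E
```

```text
t 79.1667 [ 0.6043 -0.3022  0.0891] [0.816 0.579 0.001 0.   ] F [3.  0.4 1. ] w 0.0128 q6 82.7
go [ 0.6036 -0.3022  0.09  ] units [-0.01 -0.03 -0.04] yaw_y -19.28 q1 -26.6 q6 82.7
  roll units to yaw -19.1 : -0.003
```

>>> apply_moves(commands=[[0,0,0,0],[0,0,0,0],[0,0,0,0],[0,0,0,0],[0,0,-0.3,0]], claw=0)

```text
clock: 79.58
eef_pos: [0.6024, -0.3019, 0.0935]
tool_rot: [0.816, 0.578, -0.001, -0.001]
ft_force: [0.1, 0.4, -0.1]
grip_width: 0.0724
grasp_force: 0.0
```

>>> apply_moves(commands=[[0,0,-1,0],[0,0,-1,0],[0,0,-1,0],[-0.5,0,-1,0],[-0.5,0,-1,0]])

```text
clock: 80.0
eef_pos: [0.5969, -0.3209, 0.1965]
tool_rot: [0.815, 0.579, -0.0, 0.0]
ft_force: [-0.6, -0.6, 0.8]
grip_width: 0.0857
grasp_force: 0.0
```

>>> apply_moves(commands=[[-1,0,-0.5,0],[-1,0,-0.5,0],[0,0,0,0],[0,0,0,0],[0,0,0,0]])

```text
clock: 80.42
eef_pos: [0.5835, -0.3587, 0.2148]
tool_rot: [0.816, 0.578, 0.0, -0.0]
ft_force: [0.5, 0.3, -0.2]
grip_width: 0.0852
grasp_force: 0.0
```

>>> apply_moves(commands=[[0,0,0,0],[0,0,0,0],[0,0,0,0],[0,0,0,0],[0,0,0,0]])

```text
clock: 80.83
eef_pos: [0.5839, -0.3585, 0.2146]
tool_rot: [0.816, 0.579, -0.0, -0.0]
ft_force: [-0.5, -0.3, -0.5]
grip_width: 0.0852
grasp_force: 0.0
```

```bash
python3 - <<'E'
from h import *
pose();c=snap('wrist','w22.png');np.savez('w22.npz',**c)
g=cv2.cvtColor(c['image'],cv2.COLOR_BGR2GRAY);C=np.array([.6036,-.3022])
u=np.array([np.cos(np.radians(70.8)),np.sin(np.radians(70.8))])
print('expect ptr',proj(c,[[*C,.085],[*(C+.026*u),.085]],True).round(1).tolist(),'mark',proj(c,[*(C+.046*u),.0455],True).round(1))
p=proj(c,[*C,.05],True)[0].astype(int);y0,x0=max(p[1]-70,0),p[0]-70
def ln(m,z,lab):
    for b in m:
        pts=np.argwhere(b[2])[:,::-1]+[x0,y0];P=cast(c,pts,z,True)[:,:2]
        rr=np.hypot(*(P-C).T)
        vx,vy,_,_=cv2.fitLine(P.astype(np.float32),cv2.DIST_L2,0,.01,.01).ravel()
        mm=P.mean(0)-C
        print(lab,b[1][4],(b[0]+[x0,y0]).round(1),'r %.3f-%.3f'%(rr.min(),rr.max()),'line ang',np.degrees(np.arctan2(vy,vx)).round(1),'centroid ang',np.degrees(np.arctan2(mm[1],mm[0])).round(1))
s=g[y0:p[1]+70,x0:x0+140]
ln(blobs(s>170,30,600),.085,'white')
ln(blobs(s<110,8,400),.0455,'dark')
E
```

```text
t 80.8333 [ 0.5839 -0.3585  0.2146] [ 0.816  0.579 -0.    -0.   ] F [-0.5 -0.3 -0.5] w 0.0852 q6 77.8
expect ptr [[315.2, 127.4], [315.1, 95.2]] mark [[315.1  76.8]]
dark 110 [316.   77.5] r 0.035-0.055 line ang 70.7 centroid ang 69.8
dark 12 [316.5 182.5] r 0.051-0.056 line ang 70.8 centroid ang -108.0
```

```bash
python3 - <<'E'
from h import *
c=dict(np.load('w22.npz'));g=cv2.cvtColor(c['image'],cv2.COLOR_BGR2GRAY)
P=[]
for r in range(100,128,2):
    row=g[r,303:328].astype(float); w=np.clip(row-90,0,None); print(r,(303+(w@np.arange(25))/max(w.sum(),1)).round(1),(row>170).sum())
    if 2<(row>170).sum()<9:P.append([303+(w@np.arange(25))/w.sum(),r])
X=cast(c,P,.085,True)[:,:2].astype(np.float32);vx,vy,*_=cv2.fitLine(X,cv2.DIST_L2,0,.01,.01).ravel()
print('pointer ang',np.degrees(np.arctan2(vy,vx)))
C=np.array([.6040,-.3023])
c=snap('top');print('stack now');discs(c,.125,False,100)
E
```

```text
100 315.9 5
102 315.9 5
104 315.9 5
106 316.1 5
108 316.1 5
110 316.3 5
112 316.3 5
114 316.3 5
116 316.3 5
118 316.3 5
120 316.3 5
122 316.3 5
124 316.3 5
126 316.3 5
pointer ang 71.68645
stack now
disc px [ 68.5 163.4] c [0.7236 0.8404] r 0.1041 
disc px [ 50.5 202.4] c [0.6091 0.662 ] r 0.1382 
disc px [451.7 221.4] c [-286.1825 -457.0335] r 539.2276 
disc px [319.2 221.2] c [0.5438 0.0284] r 0.0299 notch px [320.5 218. ] r 0.0048 ang -150.1
disc px [ 16.4 249.1] c [0.4787 0.8773] r 0.0825 
disc px [ 61.  257.3] c [0.4272 0.9677] r 0.2302 
disc px [342.6 353.1] c [0.1356 0.0542] r 0.028 notch px [318.1 369.4] r 0.0088 ang -99.2
disc px [111.8 317. ] c [0.2872 0.5974] r 0.0757 
disc px [135.8 319.8] c [0.2858 0.553 ] r 0.069 notch px [135.8 325.8] r 0.0336 ang -139.7
```

```bash
python3 -c "
from h import *
pose();print(bot.job_done())"
```

```text
t 80.9333 [ 0.5838 -0.3587  0.2148] [ 0.816  0.578 -0.    -0.   ] F [-1.4  0.5 -0.4] w 0.0855 q6 77.7
the job is handed in; nothing more can be done
None
```

I handed in the job at 81 s with all five discs stacked largest to smallest, notches within 1° of the triangle, the weight upright in the middle, and the timer pointer within about 1° of the long mark; no verdict came back.

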